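# Break down a router tool and put its parts on the rail

### The arm

A 7-joint arm with a two-finger parallel gripper is mounted at the origin on a cart in front of the work surface, level with it; the furniture and walls round the work are solid. World frame = base frame: x ahead of the robot, y to its left, z up, the work surface at z = 0. Lengths are in m, angles in rad, forces in N, time in s.
With the tool pointing down it reaches from about 0.4 to 0.875 m from the base axis. Payload 6.5 kg.
Tool frame: the origin (TCP) lies between the finger pads; the fingertips stand 25 mm ahead of it and the grasp point (between the pads) lies 6 mm ahead of it; y points along the fingers, z is the direction in which the jaws open and shut, and the axes are right-handed (so a half turn about y gives the same grasp; the last joint's range is limited). The gripper opens to 85 mm and grips with 20 to 120 N. Pads are 22 mm wide; open, the fingers measure 114 mm over their backs; the gripper's body (76 mm by 85 mm) begins 54 mm behind the grasp point. The pads swing forward as they close: fully open they stand 13 mm farther back than shut.
Start: joints at [1.077, 0.536, -0.004, 1.538, 0.003, 1.067, -0.071], TCP at [0.27, -0.591, 0.256] pointing down, gripper open.
Joint ranges: [-2.7, 2.7], [-0.37, 2.16], [-1.27, 1.26], [0.24, 2.4], [-1.31, 4.45], [0.19, 1.91], [-2.76, 2.76]. Speed limits (rad/s): [2.39, 2.39, 3.14, 3.14, 3.14, 3.14, 3.14].

### API

Orientations are given as a unit quaternion [x, y, z, w].
In Python, from workcell import robot gives the robot as it stands.
- The arm moves only by the tool carry_out, never from a script. Its argument "deltas" is one flat list of numbers, 4 for each row, row after row: the shift along the tool's x, y, z in mm, then the turn about the tool's y in rad. In form: [x, y, z, spin, x, y, z, spin, ...]. A call has 1 to 12 rows; each row shifts and turns the commanded pose from where the row before left it, along the tool's axes as they then stand; what a row does not reach is not made up. A row lasts 1/8 s, in which the tool goes at most 62.5 mm and 10.7 degrees, less where a joint would pass 70% of its speed; a pose out of reach is approached as far as the arm can. A call with a gripper value outside its range is refused whole. "hand" is the closure, from -1 (fully open) to 1 (shut), so that 0 is half open, set as the call begins (left out, the last holds). The fingers move at their own pace and stop on an object; the grip force is fixed at half the most. Time passes only in rows, so rows that do not move let the fingers close. It gives the time, the measured TCP pose, the force and the opening at its end, in the units of the state.
- robot.get_obs(): the state, without advancing time (a new reading comes with each control period).
- robot.snapshot(name): name is "scene" or "top" or "wrist"; returns a dict with "image" (480x640x3 uint8, red, green, blue), "camera_matrix" (3x3 intrinsics, pixels), "R" (3x3) and "t" (3): a world point X has camera coordinates R X + t; the wrist camera has in their place "mount" (4x4, takes a point from camera to tool coordinates, whose origin is the TCP and whose axes are the tool frame's). Camera axes: x right, y down, z forward; pixel columns grow to the right and rows downward; lengths in m; the calibration is good to about 2 mm. A picture is of the moment at which its call begins: read the wrist's pose just before it. There is no depth.
- robot.hand_in(): hands the job in, once; it reports no verdict.
The state is a dict: "t": time; "joints": joint angles; "qvel": joint speeds; "joint_torque": joint torques, N m; "eef_pos": TCP position; "tool_rot": TCP orientation; "contact_force": force on the tool from outside, world axes, zero at the start; "ft_torque": the same for the moment, N m; "opening": finger opening in m.
Only numpy, scipy, OpenCV 4.12 (cv2) and the standard library are available. Lean on these libraries where they do the work, as an engineer would, in place of code of your own. Each camera call takes 0.05 s, during which the arm holds its last target.

### The job

The router tool standing in the steel tightening fixture has been slackened and all its parts are loose. Take it apart from the top down and stand each part upright and fully home in the beech block made for it: first the cutter in the small hole (shank down), then the clamping nut over the round spigot, then the collet in the middle-sized hole, and last the holder in the large hole (shank down). Lower each part into place; do not let any of them drop.

Things in the scene. Friction and masses are not known exactly. Their poses are not given: they have to be found in the camera images.
- cutter: steel two-flute router cutter, 105 mm long, 12 mm thick: plain shank (lower 65 mm), spiral flutes above. Loose, 90 g. At the start its foot is 60 mm above the holder's origin, inside the slack collet, and its top 52 mm stand free above the nut. Origin: centre of the shank's foot, z up to the tip.
- nut: dark steel notched nut, 51 mm across, 26 mm high: a rim 5 mm thick with a 28 mm hole on top, below it open, 43 mm inside, 21 mm deep. Loose (no thread), about 180 g; lifts straight up. At the start its rim lies on the collet's head, its lower edge 87 mm above the holder's origin. Origin: centre of the lower edge, z up to the rim.
- collet: pale slotted collet, 46 mm high: tapered body (lower 32 mm, 18 to 24 mm thick), head 34 mm across, 14 mm high, 15 mm bore. Loose, 100 g. At the start its head rests on the holder's top, under the nut (seen through the nut's hole), its foot 62 mm above the holder's origin; nut off, only the head can be gripped. Origin: centre of the foot, z up to the head.
- holder: steel tool holder, 94 mm high, from its foot: shank to 32 mm (37 to 42 mm thick), flange to 50 mm (63 mm across), body to 82 mm (46 mm across; grip here), nose to 94 mm (40 mm across). Loose, 0.4 to 0.75 kg. At the start its flange rests on the fixture, origin 13 mm above the fixture's. Origin: centre of the shank's foot, z up to the nose.
- cutter_block: Fixed beech block, 96 (x, across the rail) x 86 (y, along it) x 40 mm high, on the low rail; origin: centre of its underside, z up. In its middle the small hole: 16 mm wide, 34 mm deep, mouth bevelled to 28 mm over the top 6 mm. The cutter's place; its origin is then 6 mm above the block's.
- nut_block: Fixed beech block, 96 (x, across the rail) x 86 (y, along it) x 40 mm high, on the low rail; origin: centre of its underside, z up. On its middle a white spigot, 34 mm across, 18 mm high, top bevelled. The nut's place, rim up, lying on the block's top face; its origin is then 40 mm above the block's.
- collet_block: Fixed beech block, 96 (x, across the rail) x 86 (y, along it) x 40 mm high, on the low rail; origin: centre of its underside, z up. In its middle the middle-sized hole: 30 mm wide, 36 mm deep. The collet's place, head resting on the block's top face; its origin is then 8 mm above the block's.
- holder_block: Fixed beech block, 96 (x, across the rail) x 86 (y, along it) x 40 mm high, on the low rail; origin: centre of its underside, z up. In its middle the large hole: 48 mm wide, 34 mm deep, mouth bevelled to 56 mm. The holder's place, flange resting on the block's top face; its origin is then 8 mm above the block's.
- fixture: fixed steel fixture: base 96 x 86 x 12 mm, grey collar 80 mm across, top 45 mm above the origin, bore 48 mm, two dogs beside the flange to 54 mm. It and the four blocks stand in any order on one straight rail, 92 mm apart, undersides level, x axes across the rail (free to both sides). Origin: underside centre, z up. The stacked tool is on its axis.
Things that resemble listed ones, but are neither listed nor needed, are in the scene too. Leave any orange look-alike of the holder alone.

How it is judged:
On the way, in this order (a step that is already met when the one before it is completed fails the run):
1. the cutter stands in the cutter block's hole (horizontal distance between cutter and cutter_block below 0.006 m and z of cutter in the frame of cutter_block between 0 and 0.012 m and angle between cutter's own z axis and vertical below 0.2 rad), for 0.2 s.
2. the nut sits over the spigot (horizontal distance between nut and nut_block below 0.009 m and z of nut in the frame of nut_block between 0.036 and 0.044 m and angle between nut's own z axis and vertical below 0.1 rad), for 0.2 s.
3. the collet sits in its hole (horizontal distance between collet and collet_block below 0.007 m and z of collet in the frame of collet_block between 0.003 and 0.012 m and angle between collet's own z axis and vertical below 0.1 rad), for 0.2 s.
4. the holder sits in its hole (horizontal distance between holder and holder_block below 0.007 m and z of holder in the frame of holder_block between 0.003 and 0.012 m and angle between holder's own z axis and vertical below 0.1 rad), for 0.2 s.
At the end, for the whole second after the job is handed in: In the order cutter, nut, collet, holder, each part is put in its own block and at the end all stand there released, at rest, upright (cutter 0.2 rad, others 0.1 rad), centred (cutter 6, nut 9, collet and holder 7 mm) and home (cutter within 6 mm, the others 4 mm of seated height) (all of step 1 and all of step 2 and all of step 3 and all of step 4 and linear speed of each of cutter, nut, collet, holder below 0.02 m/s and contact force between the fingers and cutter below 0.1 N and contact force between the fingers and nut below 0.1 N and contact force between the fingers and collet below 0.1 N and contact force between the fingers and holder below 0.1 N); the robot touches nothing.
It fails at once if the cutter is let fall (more than about 4 cm) (linear speed of cutter above 0.9 m/s and contact force between the fingers and cutter below 0.1 N).
It fails at once if the nut is let fall (more than about 4 cm) (linear speed of nut above 0.9 m/s and contact force between the fingers and nut below 0.1 N).
It fails at once if the collet is let fall (more than about 4 cm) (linear speed of collet above 0.9 m/s and contact force between the fingers and collet below 0.1 N).
It fails at once if the holder is let fall (more than about 4 cm) (linear speed of holder above 0.9 m/s and contact force between the fingers and holder below 0.1 N).
It also fails if it takes over 96 s, if anything falls off the work surface, if the arm or the gripper's body presses on something with over 40 N, if the wrist force passes 120 N, or if a joint passes its speed limit or range.

## Working session

There is one attempt and no reset: what is moved stays moved. The work goes in short steps, Python scripts to look and compute and a tool call to move; the robot and the scene stay as the last step left them, time stands still between calls to the robot, and variables do not carry over. Pictures are saved under pics/ and viewed, and the job is handed in when it is done.

Besides the shell and the picture viewer there is one more tool, called after "Request:" by a JSON object that holds its "op" and its "data". carry_out: Moves the arm, as the interface text tells. Its arguments: {"type":"object","properties":{"deltas":{"type":"array"},"hand":{"type":"number"}},"required":["deltas"]}

```bash
ls; mkdir -p pics; python3 - <<'E'
from workcell import robot
import cv2,json
o=robot.get_obs()
for k,v in o.items(): print(k,v)
for n in("scene","top","wrist"):
    s=robot.snapshot(n); cv2.imwrite(f"pics/{n}0.png",s["image"][:,:,::-1])
    print(n,{k:v.tolist() if hasattr(v,'tolist') else v for k,v in s.items() if k!="image"})
E
```

```text
pics
t 0.0
joints [ 1.07681853  0.5371626  -0.00442949  1.53886307  0.0026074   1.06732079
 -0.07119919]
qvel [-8.77557916e-04 -7.00538999e-04 -1.93911141e-03 -2.91603635e-05
 -2.71624229e-03  9.81727917e-04 -3.32230616e-04]
joint_torque [ 2.86274380e-04 -5.83422697e+01  1.04846578e+00 -2.59105039e+01
  1.22998212e-02  9.58563964e-03 -1.87433830e-05]
eef_pos [ 0.26938655 -0.59090062  0.25541938]
tool_rot [-0.15029429  0.69158001 -0.69039684  0.14993638]
contact_force [-0.04456275 -0.53615657  0.3064385 ]
ft_torque [-0.00649059  0.00532355  0.00586238]
opening 0.08563475825734874
scene {'camera_matrix': [[530.0403379080245, 0.0, 323.76823485471914], [0.0, 530.0403379080245, 234.62147557379282], [0.0, 0.0, 1.0]], 'R': [[0.7852033880892928, -0.6191802397761785, 0.008453993364666467], [-0.2678594447503889, -0.35192722538098997, -0.8968826823468337], [0.558307224734831, 0.7019708389287636, -0.4421877249568773]], 't': [-0.3472811747229351, 0.22639767073029565, 0.610397607978642]}
top {'camera_matrix': [[468.8234834441952, 0.0, 317.33519118966547], [0.0, 468.8234834441952, 232.3680374887629], [0.0, 0.0, 1.0]], 'R': [[-0.02246043752142262, -0.9997477003200348, -0.00025387230609333014], [-0.9919771808286928, 0.022317461898556462, -0.12443152176826064], [0.1244057935206593, -0.00254295088588262, -0.9922281652620466]], 't': [0.03550269009251695, 0.47260744533990456, 0.8859122978235218]}
wrist {'camera_matrix': [[392.5119383204312, 0.0, 320.2689130205789], [0.0, 392.5119383204312, 236.44174617248876], [0.0, 0.0, 1.0]], 'mount': [[-0.000462374037641182, 0.9530515647805317, 0.30280769653300854, -0.07749028677755276], [-0.0002207600407173464, -0.3028078188044675, 0.9530516125246747, -0.11768964687139999], [0.9999998687376169, 0.0003738184827475059, 0.0003504061760566727, 0.00016044033367734745], [0.0, 0.0, 0.0, 1.0]]}
```

View pics/scene0.png

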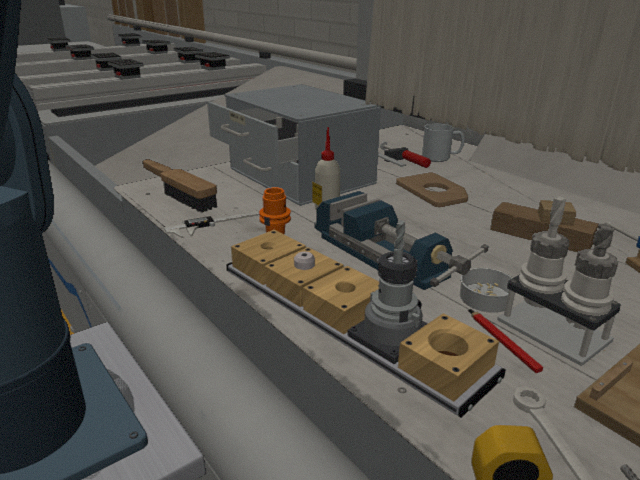

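View pics/top0.png

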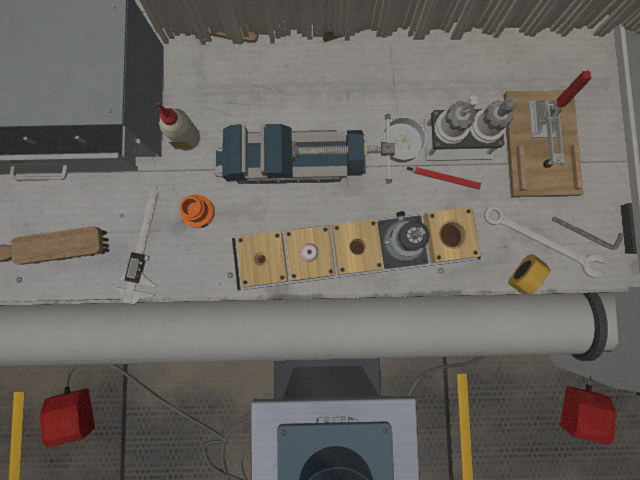

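View pics/wrist0.png

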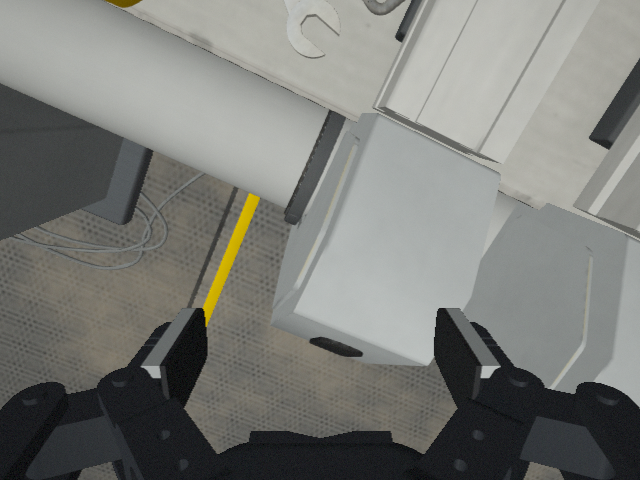

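```bash
cat > h.py <<'E'
import numpy as np,cv2,json
from scipy.spatial.transform import Rotation as Ro
def ray(s,uv,o=None):
    K=s["camera_matrix"];d=np.linalg.inv(K)@np.array([uv[0],uv[1],1.])
    if "mount" in s:
        M=s["mount"];T=Ro.from_quat(o["tool_rot"]).as_matrix()
        R=T@M[:3,:3];c=T@M[:3,3]+o["eef_pos"]
        return c,R@d
    R,t=s["R"],s["t"];return -R.T@t,R.T@d
def plane(s,uv,z,o=None):
    c,d=ray(s,uv,o);return c+d*(z-c[2])/d[2]
def tri(rs):
    A=np.zeros((3,3));b=np.zeros(3)
    for c,d in rs:
        d=d/np.linalg.norm(d);P=np.eye(3)-np.outer(d,d);A+=P;b+=P@c
    X=np.linalg.solve(A,b)
    res=[np.linalg.norm(np.cross(X-c,d/np.linalg.norm(d))) for c,d in rs]
    return X,res
def proj(s,X,o=None):
    K=s["camera_matrix"]
    if "mount" in s:
        T=Ro.from_quat(o["tool_rot"]).as_matrix();M=s["mount"]
        p=M[:3,:3].T@(T.T@(np.array(X)-o["eef_pos"])-M[:3,3])
    else: p=s["R"]@np.array(X)+s["t"]
    p=K@p;return p[:2]/p[2]
E
python3 - <<'E'
import cv2,sys
from h import *
a=cv2.imread("pics/top0.png")[195:305,225:495];cv2.imwrite("pics/topz.png",cv2.resize(a,None,fx=2.9,fy=2.9,interpolation=2))
a=cv2.imread("pics/scene0.png")[215:415,220:515];cv2.imwrite("pics/scz.png",cv2.resize(a,None,fx=2.7,fy=2.7,interpolation=2))
print(Ro.from_quat([-0.15029429,0.69158001,-0.69039684,0.14993638]).as_matrix().round(4))
E
```

```text
[[-9.099e-01 -8.000e-04  4.149e-01]
 [-4.149e-01  1.500e-03 -9.099e-01]
 [ 1.000e-04 -1.000e+00 -1.700e-03]]
```

View pics/topz.png

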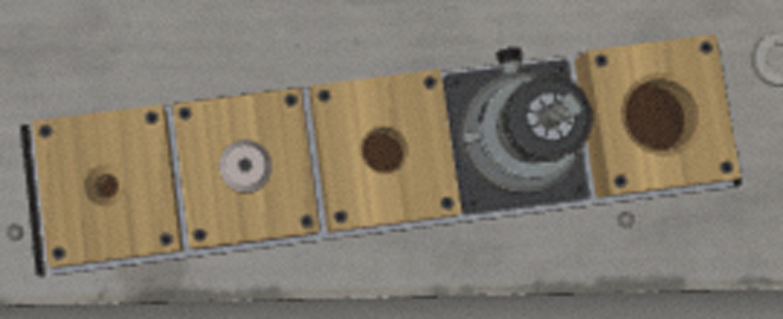

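View pics/scz.png

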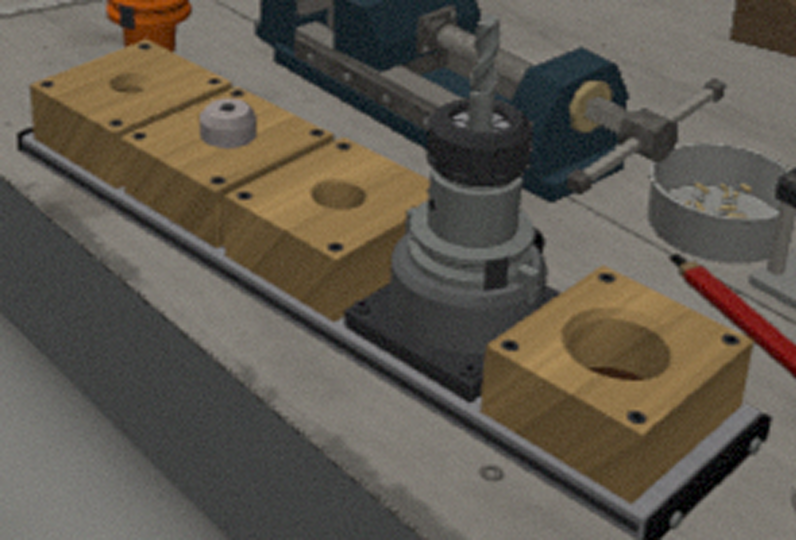

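```bash
cat > m.py <<'E'
from h import *
from workcell import robot
T={'A':[(45,131),(152,118),(58,253),(166,239)],'B':[(184,113),(291,100),(199,235),(307,222)],'C':[(323,96),(430,83),(340,216),(447,203)],'D':[(601,61),(706,47),(620,181),(726,167)]}
S={'A':[(146,46),(215,82),(47,84),(116,123)],'B':[(238,93),(318,133),(140,136),(218,181)],'C':[(343,146),None,(244,196),(335,247)],'D':[(606,277),(731,340),(510,345),(637,418)]}
st=robot.snapshot("top");ss=robot.snapshot("scene")
def ref(s,p,r=4):
    g=cv2.cvtColor(s["image"],cv2.COLOR_RGB2GRAY).astype(float)
    for _ in range(3):
        x,y=int(round(p[0])),int(round(p[1]));w=g[y-r:y+r+1,x-r:x+r+1]
        k=np.clip(np.percentile(w,50)*0.75-w,0,None);Y,X=np.mgrid[y-r:y+r+1,x-r:x+r+1]
        p=((k*X).sum()/k.sum(),(k*Y).sum()/k.sum())
    return p
C={}
for b in 'ABCD':
    P=[]
    for i in range(4):
        t=ref(st,((T[b][i][0])/2.9+225,(T[b][i][1])/2.9+195),3)
        if S[b][i] is None: P.append(None);continue
        q=ref(ss,(S[b][i][0]/2.7+220,S[b][i][1]/2.7+215),3)
        X,res=tri([ray(st,t),ray(ss,q)]);P.append(X);print(b,i,X.round(4),np.round(res[0]*1e3,1))
    if b=='C': P[1]=P[0]+P[3]-P[2]
    C[b]=np.mean(P,0);print(b,C[b].round(4), "ax",np.degrees(np.arctan2(*(P[0]-P[2])[1::-1])).round(2), np.linalg.norm(P[0]-P[2]),np.linalg.norm(P[1]-P[0]))
c=np.array([C[b][:2] for b in 'ABCD']);d=(c[3]-c[0]);print(np.linalg.norm(d)/4,np.degrees(np.arctan2(-d[0],-d[1]*-1)))
k=np.array([0,1,2,4.]);A=np.c_[np.ones(4),k];f=np.linalg.lstsq(A,c,rcond=None)[0];print(f,(A@f-c).round(4));print("fix",f[0]+3*f[1])
E
python3 m.py
```

```text
A 0 [0.4597 0.1715 0.0532] 0.3
A 1 [0.4675 0.1019 0.0508] 0.5
A 2 [0.3797 0.1634 0.0531] 0.1
A 3 [0.3876 0.0935 0.0529] 0.4
A [0.4236 0.1326 0.0525] ax 5.77 0.0803667532486678 0.07001081399820766
B 0 [0.469  0.0803 0.0536] 0.2
B 1 [0.4771 0.0099 0.0523] 0.8
B 2 [0.3897 0.0717 0.0539] 0.2
B 3 [0.3974 0.0018 0.0524] 0.6
B [0.4333 0.0409 0.053 ] ax 6.21 0.07978226660269806 0.07088007117229354
C 0 [ 0.4791 -0.0116  0.0531] 0.3
C 2 [ 0.3994 -0.02    0.0535] 0.2
C 3 [ 0.4068 -0.0896  0.0531] 0.4
C [ 0.443  -0.0506  0.0531] ax 6.02 0.08016657932694363 0.0699825642968392
D 0 [ 0.4985 -0.1948  0.053 ] 0.4
D 1 [ 0.5056 -0.2646  0.0533] 0.5
D 2 [ 0.4189 -0.2032  0.053 ] 0.6
D 3 [ 0.4262 -0.2729  0.053 ] 0.5
D [ 0.4623 -0.2339  0.0531] ax 6.05 0.08006199762745694 0.07015061140605808
0.09212152788242887 -173.9773185167141
[[ 0.42362674  0.13256654]
 [ 0.00966307 -0.09160594]] [[ 0.      0.    ]
 [-0.      0.0001]
 [-0.     -0.0001]
 [ 0.      0.    ]]
fix [ 0.45261596 -0.14225129]
```

Request:
{"op": "carry_out", "data": {"deltas": [0, 0, 0, -0.178, 0, 0, 0, -0.178, 0, 0, 0, -0.178, 0, 0, 0, -0.178, 0, 0, 0, -0.178, 0, 0, 0, -0.178, 0, 0, 0, -0.178, 0, 0, 0, 0], "hand": -1}}

```text
t: 1.25
eef_pos: [0.2695, -0.5914, 0.2561]
tool_rot: [-0.525, 0.474, -0.474, 0.525]
contact_force: [0.8, 0.2, 0.4]
opening: 0.0851
```

Request:
{"op": "carry_out", "data": {"deltas": [-40, 0, 20, 0, -40, 0, 20, 0, -40, 0, 20, 0, -40, 0, 20, 0, -40, 0, 25, 0, -40, 0, 25, 0, -40, 0, 25, 0, -40, 0, 25, 0, -40, 0, 25, 0, -40, 0, 24, 0, -27, 0, 0, 0, 0, 0, 0, 0]}}

```text
t: 2.75
eef_pos: [0.4537, -0.1409, 0.2564]
tool_rot: [-0.525, 0.474, -0.473, 0.525]
contact_force: [0.4, -0.4, -0.2]
opening: 0.0855
```

```bash
cat > look.py <<'E'
import sys
from h import *
from workcell import robot
n=sys.argv[1]
o=robot.get_obs();s=robot.snapshot("wrist");cv2.imwrite(f"pics/{n}.png",s["image"][:,:,::-1])
import pickle;pickle.dump((o,s),open(f"pics/{n}.pkl","wb"))
M=Ro.from_quat(o["tool_rot"]).as_matrix()
print(o["t"],o["eef_pos"].round(4),M.round(4).tolist(),np.degrees(np.arctan2(M[1,2],M[0,2])),o["contact_force"].round(1),o["opening"])
E
python3 look.py w1
```

```text
2.75 [ 0.4537 -0.1409  0.2564] [[0.1034, 0.0001, 0.9946], [-0.9946, 0.0005, 0.1034], [-0.0004, -1.0, 0.0001]] 5.932663537125091 [ 0.4 -0.4 -0.2] 0.0855249220832608
```

View pics/w1.png

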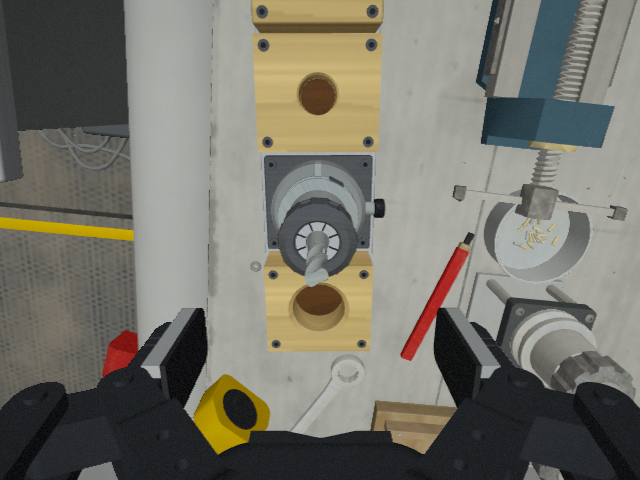

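```bash
python3 - <<'E'
from h import *
import pickle
o,s=pickle.load(open("pics/w1.pkl","rb"))
f=np.array([.4526,-.1423])
for z in(.191,.139,.113,.058):print(z,proj(s,[*f,z],o).round(1))
for n,c in dict(C=[.443,-.0506,.053],D=[.4623,-.2339,.053]).items():print(n,proj(s,c,o).round(1))
# nut outer circle
a=s["image"][150:400,230:420];cv2.imwrite("pics/w1z.png",cv2.resize(a,None,fx=3,fy=2.4,interpolation=2)[:,:,::-1])
for uv in((263,45),(372,45),(258,142),(367,142)):print(plane(s,uv,.053,o).round(4))
E
```

```text
0.191 [317.5 274.8]
0.139 [318.1 242.3]
0.113 [318.4 230.5]
0.058 [318.7 211.4]
C [318.6  93.3]
D [319.  308.4]
[ 0.3984 -0.0213  0.053 ]
[ 0.479  -0.0129  0.053 ]
[ 0.3987 -0.092   0.053 ]
[ 0.4851 -0.0829  0.053 ]
```

View pics/w1z.png

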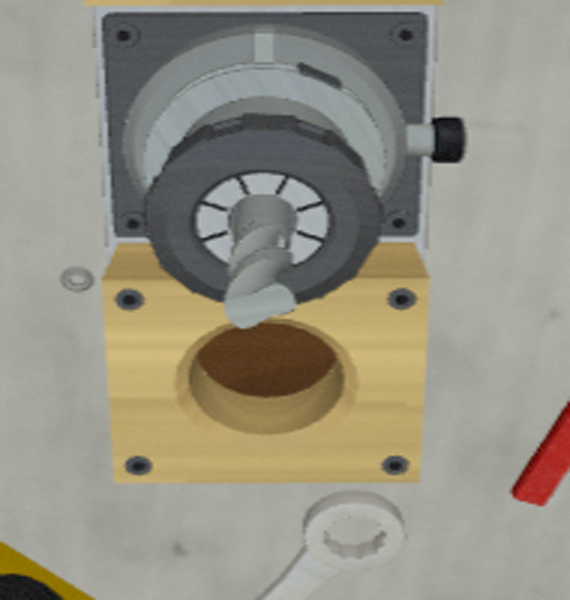

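```bash
python3 - <<'E'
from h import *
import pickle
from workcell import robot
o,s=pickle.load(open("pics/w1.pkl","rb"))
st=robot.snapshot("top");ss=robot.snapshot("scene")
print(tri([ray(ss,(397.4,260.2)),ray(s,(317.3,241.7),o)]))
print(tri([ray(ss,(400.4,224.3)),ray(s,(317.3,277),o)]))
X=[.4526,-.1423,.191];print(proj(ss,X),proj(ss,[.4526,-.1423,.139]))
cv2.imwrite("pics/sc1.png",cv2.resize(ss["image"][200:340,340:480,::-1],None,fx=4,fy=4,interpolation=2))
E
```

```text
(array([ 0.45217374, -0.14308898,  0.13572457]), [np.float64(6.201611051962656e-05), np.float64(6.201611051968914e-05)])
(array([ 0.4522805 , -0.14404243,  0.18875757]), [np.float64(0.0005755562095180342), np.float64(0.0005755562095181262)])
[400.16237525 222.07924229] [397.3271107  257.71724734]
```

View pics/sc1.png

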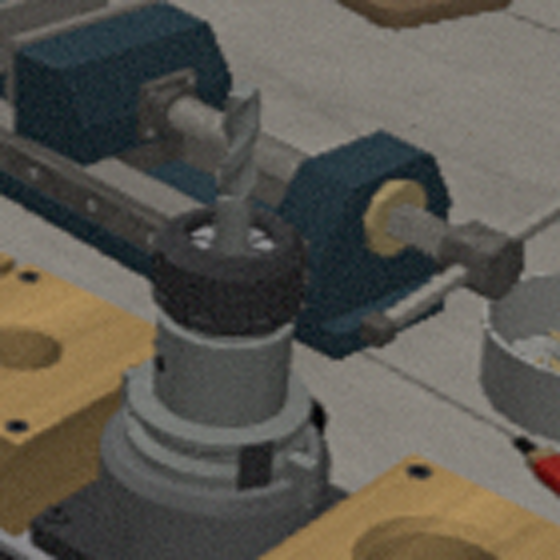

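Request:
{"op": "carry_out", "data": {"deltas": [0.9, 20, -0.8, 0, 0.8, 25, -0.7, 0, 0, 25, 0, 0, 0, 15, 0, 0, 0, 0, 0, 0]}}

```text
t: 3.52
eef_pos: [0.4516, -0.1455, 0.1706]
tool_rot: [0.525, -0.475, 0.473, -0.524]
contact_force: [-0.2, 0.4, 0.5]
opening: 0.0854
```

Request:
{"op": "carry_out", "data": {"deltas": [0, 0, 0, 0, 0, 0, 0, 0, 0, 0, 0, 0, 0, 0, 0, 0, 0, 0, 0, 0, 0, 0, 0, 0, 0, 0, 0, 0, 0, 0, 0, 0], "hand": 1}}

```text
t: 4.53
eef_pos: [0.4524, -0.145, 0.1715]
tool_rot: [0.525, -0.473, 0.474, -0.525]
contact_force: [-1.3, -0.1, 5.1]
opening: 0.0106
```

```bash
python3 look.py w2
```

```text
4.525 [ 0.4524 -0.145   0.1715] [[0.1029, 0.0002, 0.9947], [-0.9947, -0.0003, 0.1029], [0.0003, -1.0, 0.0002]] 5.905275973835675 [-1.3 -0.1  5.1] 0.010597733835793184
```

View pics/w2.png

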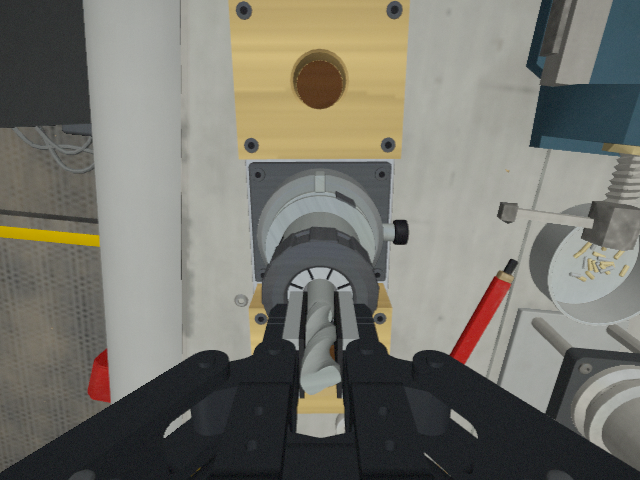

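Request:
{"op": "carry_out", "data": {"deltas": [0, -5, 0, 0, 0, -10, 0, 0, 0, -20, 0, 0, 0, -20, 0, 0, 0, -20, 0, 0, 0, -20, 0, 0, 0, 0, 0, 0]}}

```text
t: 5.45
eef_pos: [0.4531, -0.1451, 0.2678]
tool_rot: [-0.525, 0.472, -0.475, 0.525]
contact_force: [1.3, -0.4, -0.9]
opening: 0.0102
```

```bash
python3 look.py w3
```

```text
5.45 [ 0.4531 -0.1451  0.2678] [[0.1028, 0.0031, 0.9947], [-0.9947, -0.0012, 0.1028], [0.0015, -1.0, 0.003]] 5.900711839403257 [ 1.3 -0.4 -0.9] 0.0102405261470651
```

View pics/w3.png

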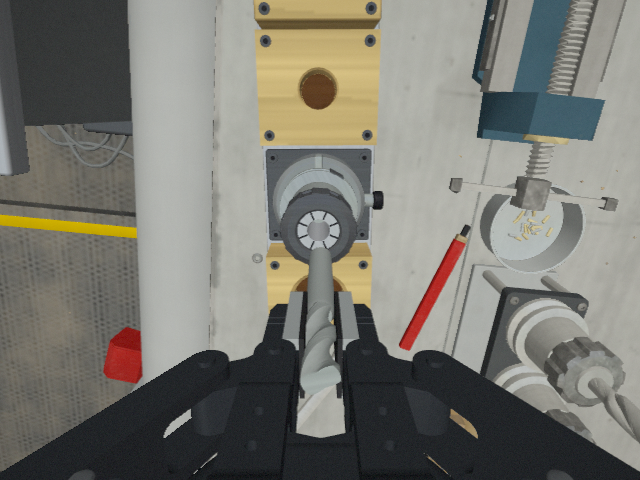

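```bash
python3 - <<'E'
from h import *
import pickle
for n,zf,dz in(("w3",.1825,.105),):
    o,s=pickle.load(open(f"pics/{n}.pkl","rb"))
    print(plane(s,(318.5,228),zf,o),plane(s,(321,370),zf+dz,o),plane(s,(318.5,230),.13,o))
    for z in (.18,.24,.287):print(proj(s,[.4524,-.1427,z],o))
E
```

```text
[ 0.45082821 -0.12788166  0.1825    ] [ 0.45308117 -0.14016576  0.2875    ] [ 0.45242454 -0.14471917  0.13      ]
[318.6071371 252.4231235]
[318.28938593 302.45340307]
[317.82251236 375.96317391]
```

```bash
python3 - <<'E'
import cv2
a=cv2.imread("pics/w3.png")[180:410,240:400];cv2.imwrite("pics/w3z.png",cv2.resize(a,None,fx=2.6,fy=2.6,interpolation=2))
E
```

```text
(no output)
```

View pics/w3z.png

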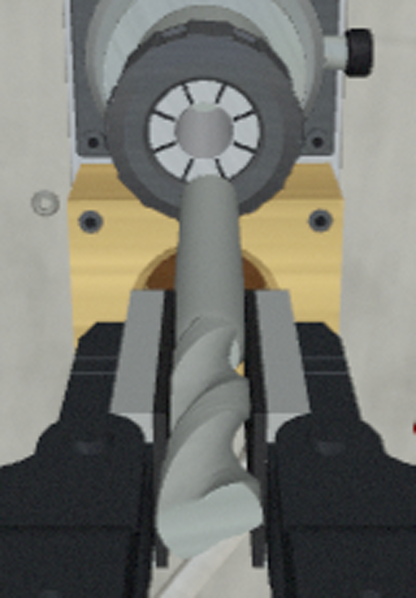

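```bash
python3 - <<'E'
from h import *
import pickle
o,s=pickle.load(open("pics/w3.pkl","rb"))
p=plane(s,(320.8,249.2),.182,o);print("edge",p)
T=Ro.from_quat(o["tool_rot"]).as_matrix();print("tool rel",T.T@(p-o["eef_pos"]))
# tip lowest px (318,393), center ~ (320,378)
print("tip",T.T@(plane(s,(320,378),.287,o)-o["eef_pos"]))
E
```

```text
edge [ 0.45333651 -0.13997811  0.182     ]
tool rel [-0.00525393  0.08577978  0.00046656]
tip [-0.00176445 -0.0192162   0.00021472]
```

Request:
{"op": "carry_out", "data": {"deltas": [-20, 0, 0, 0, -35, 0, -0.4, 0, -40, 0, -0.4, 0, -40, 0, 0, 0, -40, 0, 0, 0, -40, 0, 0, 0, -35, 0, 0, 0, -20, 0, 0, 0, -10, 0, 0, 0, 0, 0, 0, 0, 0, 0, 0, 0]}}

```text
t: 6.88
eef_pos: [0.4227, 0.1323, 0.2659]
tool_rot: [0.525, -0.474, 0.474, -0.524]
contact_force: [0.1, 0.4, -0.2]
opening: 0.0104
```

```bash
python3 look.py w4;python3 - <<'E'
from h import *
import pickle
o,s=pickle.load(open("pics/w4.pkl","rb"))
print(proj(s,[.4236,.1326,.053],o))
E
```

```text
6.875 [0.4227 0.1323 0.2659] [[0.1015, -0.0007, 0.9948], [-0.9948, -0.0006, 0.1015], [0.0006, -1.0, -0.0007]] 5.823225748783861 [ 0.1  0.4 -0.2] 0.01038618187517977
[321.52642458 205.49649945]
```

View pics/w4.png

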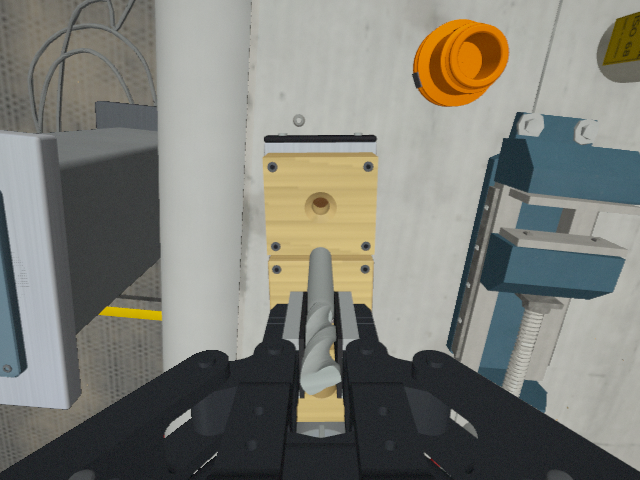

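Request:
{"op": "carry_out", "data": {"deltas": [-0.7, 20, 0.6, 0, 0, 25, 0, 0, 0, 25, 0, 0, 0, 25, 0, 0, 0, 15, 0, 0, 0, 5, 0, 0, 0, 0, 0, 0, 0, 0, 0, 0]}}

```text
t: 7.92
eef_pos: [0.4237, 0.1344, 0.152]
tool_rot: [-0.525, 0.473, -0.474, 0.525]
contact_force: [0.2, 0.5, -0.4]
opening: 0.0106
```

```bash
python3 look.py w5;python3 - <<'E'
from h import *
import pickle
o,s=pickle.load(open("pics/w5.pkl","rb"))
print(proj(s,[.4236,.1326,.053],o))
cv2.imwrite("pics/w5z.png",cv2.resize(s["image"][160:410,240:400,::-1],None,fx=2.4,fy=2.4,interpolation=2))
from workcell import robot
ss=robot.snapshot("scene")
cv2.imwrite("pics/sc5.png",cv2.resize(ss["image"][130:310,200:400,::-1],None,fx=3,fy=3,interpolation=2))
E
```

```text
7.925 [0.4237 0.1344 0.152 ] [[0.1026, 0.0014, 0.9947], [-0.9947, 0.0003, 0.1026], [-0.0001, -1.0, 0.0014]] 5.891576691837851 [ 0.2  0.5 -0.4] 0.01061942633449003
[319.22601232 252.95120481]
```

View pics/w5z.png

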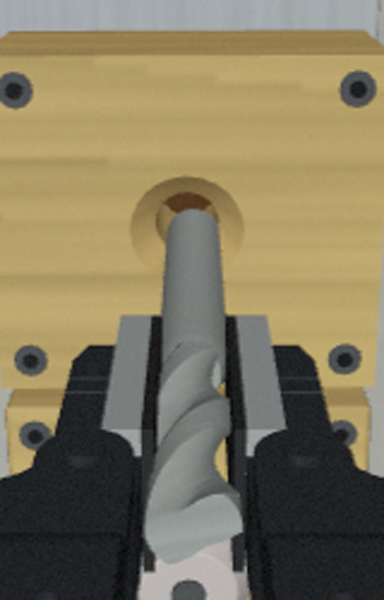

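View pics/sc5.png

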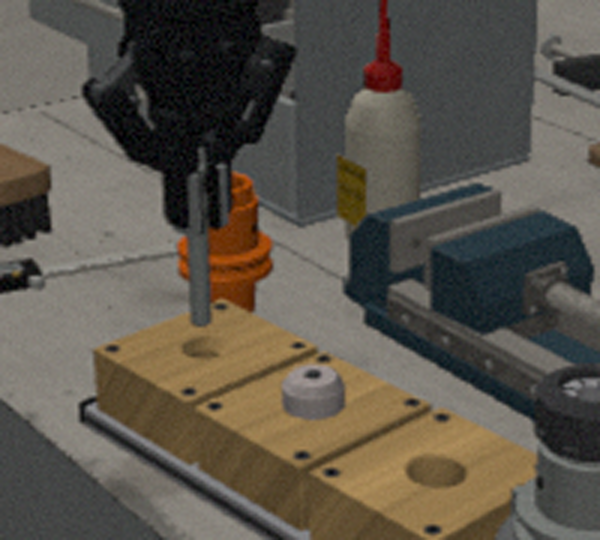

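```bash
python3 - <<'E'
from h import *
import pickle
o,s=pickle.load(open("pics/w5.pkl","rb"))
T=Ro.from_quat(o["tool_rot"]).as_matrix()
e=plane(s,(320.6,247.3),.0665,o);c=e+T[:,0]*.006;print(c)
for v in((187,178),(131,228),(244,228)):print(plane(s,(240+v[0]/2.4,160+v[1]/2.4),.053,o))
print(T.T@(np.array([.4236,.1326,.0665])-c)*1e3)
E
```

```text
[0.42415561 0.13487138 0.06649916]
[0.42166618 0.14400502 0.053     ]
[0.40932137 0.12983399 0.053     ]
[0.43685351 0.1326851  0.053     ]
[ 2.20234827 -0.00224959 -0.7858248 ]
```

Request:
{"op": "carry_out", "data": {"deltas": [1.4, 0, -0.5, 0, 1.3, 0, -0.4, 0, 0, 8, 0, 0, 0, 8, 0, 0, 0, 6, 0, 0, 0, 0, 0, 0]}}

```text
t: 8.78
eef_pos: [0.4221, 0.1314, 0.1286]
tool_rot: [0.526, -0.474, 0.473, -0.525]
contact_force: [0.3, -0.1, 0.1]
opening: 0.0108
```

```bash
python3 look.py w6;python3 - <<'E'
from h import *
import pickle
o,s=pickle.load(open("pics/w6.pkl","rb"))
cv2.imwrite("pics/w6z.png",cv2.resize(s["image"][160:410,240:400,::-1],None,fx=2.4,fy=2.4,interpolation=2))
E
```

```text
8.775 [0.4221 0.1314 0.1286] [[0.1032, -0.0013, 0.9947], [-0.9947, -0.0003, 0.1032], [0.0002, -1.0, -0.0014]] 5.923354942991704 [ 0.3 -0.1  0.1] 0.01077208476965176
```

View pics/w6z.png

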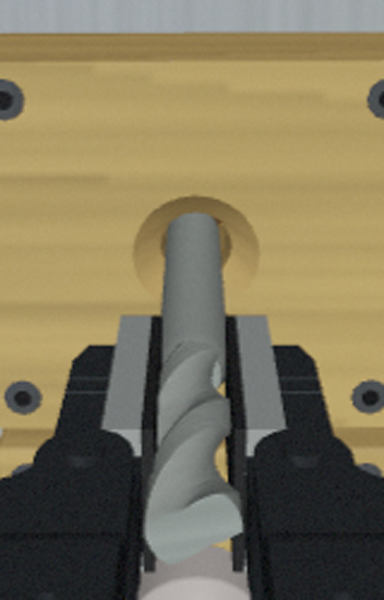

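Request:
{"op": "carry_out", "data": {"deltas": [0, 7, 0, 0, 0, 7, 0, 0, 0, 6, 0, 0, 0, 0, 0, 0]}}

```text
t: 9.32
eef_pos: [0.4222, 0.1314, 0.1088]
tool_rot: [0.525, -0.474, 0.473, -0.525]
contact_force: [0.3, -0.7, -0.2]
opening: 0.0108
```

Request:
{"op": "carry_out", "data": {"deltas": [0, 1.5, 0, 0, 0, 1, 0, 0, 0, 0, 0, 0]}}

```text
t: 9.7
eef_pos: [0.4226, 0.1314, 0.1068]
tool_rot: [-0.525, 0.474, -0.474, 0.525]
contact_force: [0.1, 0.3, -1.0]
opening: 0.0104
```

Request:
{"op": "carry_out", "data": {"deltas": [0, 1, 0, 0, 0, 0, 0, 0]}}

```text
t: 9.95
eef_pos: [0.4225, 0.1314, 0.1058]
tool_rot: [0.525, -0.474, 0.474, -0.525]
contact_force: [0.8, 0.1, -1.4]
opening: 0.0102
```

Request:
{"op": "carry_out", "data": {"deltas": [0, 1, 0, 0, 0, 0, 0, 0]}}

```text
t: 10.2
eef_pos: [0.4226, 0.1315, 0.1048]
tool_rot: [0.525, -0.474, 0.474, -0.525]
contact_force: [-0.4, 0.0, -0.6]
opening: 0.0103
```

Request:
{"op": "carry_out", "data": {"deltas": [0, 1, 0, 0, 0, 0, 0, 0]}}

```text
t: 10.45
eef_pos: [0.4229, 0.1316, 0.1046]
tool_rot: [-0.525, 0.473, -0.474, 0.525]
contact_force: [-2.0, -1.1, 12.9]
opening: 0.0107
```

Request:
{"op": "carry_out", "data": {"deltas": [0, 0, 0, 0, 0, 0, 0, 0, 0, 0, 0, 0, 0, 0, 0, 0, 0, 0, 0, 0, 0, 0, 0, 0], "hand": -1}}

```text
t: 11.2
eef_pos: [0.4225, 0.1315, 0.1038]
tool_rot: [0.525, -0.474, 0.474, -0.525]
contact_force: [-0.2, -0.3, 0.4]
opening: 0.085
```

```bash
python3 look.py w7
```

```text
11.2 [0.4225 0.1315 0.1038] [[0.1029, -0.0001, 0.9947], [-0.9947, 0.0, 0.1029], [-0.0, -1.0, -0.0001]] 5.903489040667143 [-0.2 -0.3  0.4] 0.08500887638368453
```

View pics/w7.png

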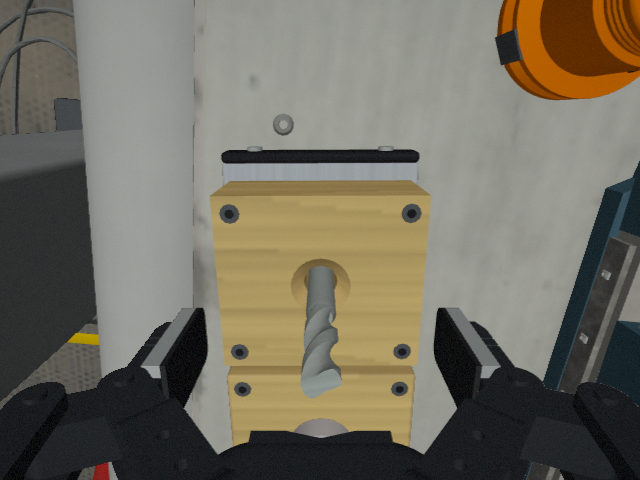

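Request:
{"op": "carry_out", "data": {"deltas": [0, -15, 0, 0, 0, -30, 0, 0, 0, -40, 0, 0, 0, -40, 0, 0, 0, -30, 0, 0, 15, 0, 0, 0, 35, 0, 0.4, 0, 45, 0, 0.4, 0, 50, 0, 0.4, 0, 50, 0, 0.4, 0, 45, 0, 0, 0, 25, 0, 0, 0]}}

```text
t: 12.75
eef_pos: [0.4512, -0.1344, 0.2597]
tool_rot: [-0.524, 0.474, -0.475, 0.525]
contact_force: [-0.2, 0.6, 0.6]
opening: 0.0853
```

Request:
{"op": "carry_out", "data": {"deltas": [10.6, 0, 0, 0, 0, 25, 0, 0, 0, 25, 0, 0, 0, 0, 0, 0]}}

```text
t: 13.25
eef_pos: [0.4513, -0.1411, 0.208]
tool_rot: [0.526, -0.474, 0.472, -0.525]
contact_force: [-0.5, 1.1, 1.1]
opening: 0.0856
```

```bash
python3 look.py w8; python3 - <<'E'
from h import *
import pickle
o,s=pickle.load(open("pics/w8.pkl","rb"))
print(proj(s,[.4525,-.1425,.139],o),proj(s,[.4525,-.1425,.060],o))
from workcell import robot
ss=robot.snapshot("scene")
cv2.imwrite("pics/sc8.png",ss["image"][130:430,180:520,::-1])
E
```

```text
13.25 [ 0.4513 -0.1411  0.208 ] [[0.1047, -0.003, 0.9945], [-0.9945, 0.0016, 0.1047], [-0.0019, -1.0, -0.0028]] 6.010574167613565 [-0.5  1.1  1.1] 0.08555067222124335
[322.2202516  272.68680782] [322.13226521 229.21693173]
```

View pics/w8.png

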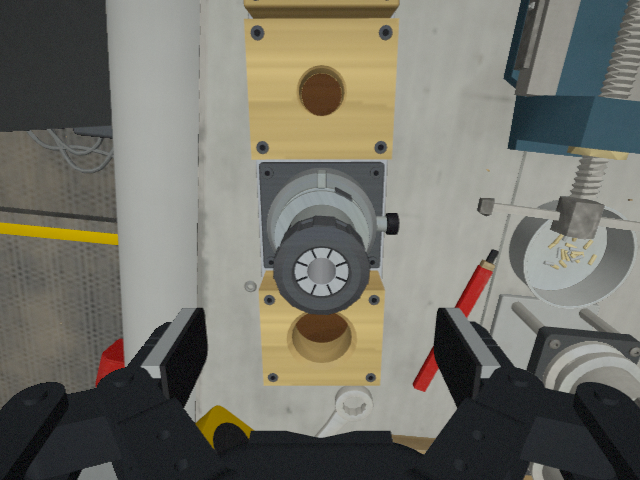

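View pics/sc8.png

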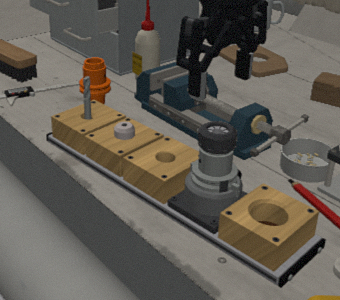

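Request:
{"op": "carry_out", "data": {"deltas": [0.8, 25, 0.5, 0, 0.7, 25, 0.5, 0, 0, 15, 0, 0, 0, 8, 0, 0, 0, 4, 0, 0, 0, 0, 0, 0]}}

```text
t: 14.1
eef_pos: [0.4539, -0.1439, 0.1321]
tool_rot: [-0.525, 0.473, -0.474, 0.525]
contact_force: [-0.2, -0.2, 0.2]
opening: 0.0856
```

Request:
{"op": "carry_out", "data": {"deltas": [0, 0, 0, 0, 0, 0, 0, 0, 0, 0, 0, 0, 0, 0, 0, 0, 0, 0, 0, 0, 0, 0, 0, 0], "hand": 1}}

```text
t: 14.85
eef_pos: [0.4535, -0.1442, 0.1323]
tool_rot: [0.525, -0.474, 0.474, -0.525]
contact_force: [-3.7, -0.3, 6.8]
opening: 0.0502
```

```bash
python3 look.py w9
```

```text
14.85 [ 0.4535 -0.1442  0.1323] [[0.1025, -0.0003, 0.9947], [-0.9947, -0.0007, 0.1025], [0.0006, -1.0, -0.0004]] 5.88464542506732 [-3.7 -0.3  6.8] 0.05019544667393817
```

View pics/w9.png

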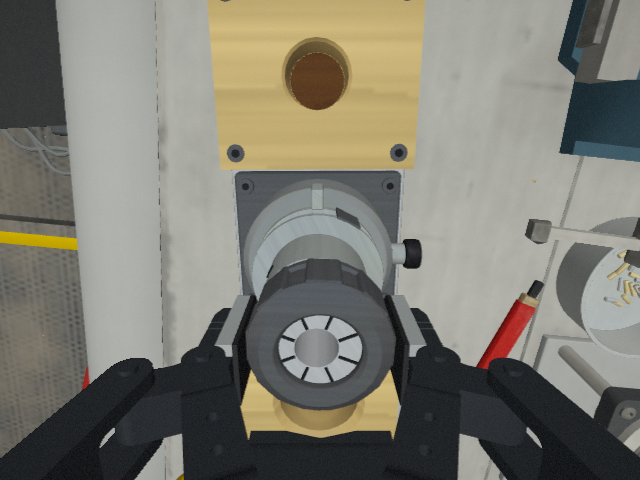

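Request:
{"op": "carry_out", "data": {"deltas": [0, -3, 0, 0, 0, -8, 0, 0, 0, -12, 0, 0, 0, -20, 0, 0, 0, -20, 0, 0, 0, 0, 0, 0]}}

```text
t: 15.65
eef_pos: [0.4548, -0.1442, 0.1965]
tool_rot: [-0.525, 0.472, -0.475, 0.526]
contact_force: [0.3, 0.2, -1.6]
opening: 0.05
```

```bash
python3 look.py w10
```

```text
15.65 [ 0.4548 -0.1442  0.1965] [[0.1028, 0.0035, 0.9947], [-0.9947, -0.0013, 0.1028], [0.0016, -1.0, 0.0034]] 5.898569340477563 [ 0.3  0.2 -1.6] 0.050021039464059516
```

View pics/w10.png

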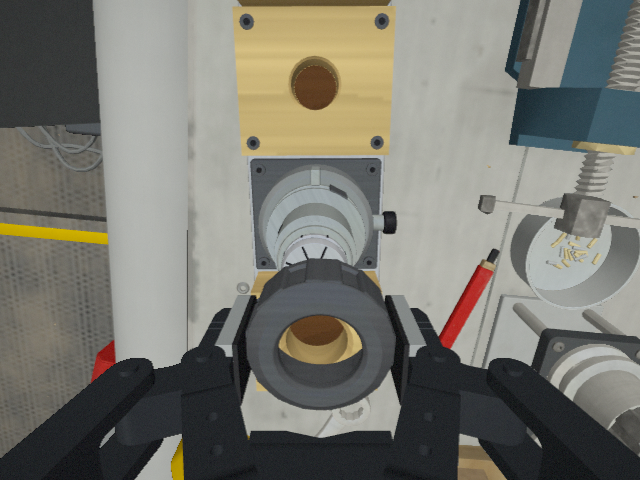

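```bash
python3 - <<'E'
from h import *
import pickle
o,s=pickle.load(open("pics/w10.pkl","rb"))
T=Ro.from_quat(o["tool_rot"]).as_matrix();z=.139+.1965-.1323
im=s["image"];g=cv2.cvtColor(im,cv2.COLOR_RGB2GRAY)
for uv in((320,345),(320,348)):
  p=plane(s,uv,z,o);print(p,T.T@(p-o["eef_pos"]))
p=plane(s,(320,346),z,o);T0=T
d=np.array([.4333,.0409,0])-p;d[2]=0;print((T.T@d)*1e3, "lower edge",z-.026)
E
```

```text
[ 0.45447541 -0.13926396  0.2032    ] [-0.0049136  -0.00672585  0.00019173]
[ 0.45459137 -0.1403835   0.2032    ] [-0.00378807 -0.00672402  0.00019202]
[-181.76046058   -0.30495783   -2.54834279] lower edge 0.17720000000000002
```

Request:
{"op": "carry_out", "data": {"deltas": [-15, 0, -0.4, 0, -30, 0, -0.4, 0, -40, 0, -0.4, 0, -40, 0, -0.4, 0, -35, 0, -0.4, 0, -15, 0, 0, 0, -8.8, 0, 0, 0, 0, 0, 0, 0, 0, 0, 0, 0]}}

```text
t: 16.82
eef_pos: [0.4328, 0.0376, 0.1946]
tool_rot: [0.525, -0.474, 0.474, -0.524]
contact_force: [0.1, -0.9, -2.1]
opening: 0.0501
```

Request:
{"op": "carry_out", "data": {"deltas": [0, 20, 0, 0, 0, 20, 0, 0, 0, 15, 0, 0, 0, 15, 0, 0, 0, 15, 0, 0, 0, 10, 0, 0, 0, 0, 0, 0, 0, 0, 0, 0]}}

```text
t: 17.82
eef_pos: [0.433, 0.0388, 0.1]
tool_rot: [-0.525, 0.473, -0.474, 0.525]
contact_force: [-0.1, 0.8, -2.6]
opening: 0.0504
```

```bash
python3 look.py w11; python3 - <<'E'
from h import *
import pickle
o,s=pickle.load(open("pics/w11.pkl","rb"))
print(proj(s,[.4333,.0409,.071],o))
from workcell import robot
ss=robot.snapshot("scene")
cv2.imwrite("pics/sc11.png",cv2.resize(ss["image"][170:320,220:400,::-1],None,fx=4,fy=4,interpolation=2))
E
```

```text
17.825 [0.433  0.0388 0.1   ] [[0.103, 0.0005, 0.9947], [-0.9947, 0.0, 0.103], [0.0, -1.0, 0.0005]] 5.909941289898737 [-0.1  0.8 -2.6] 0.050372029145107806
[320.89311719 302.16109082]
```

View pics/w11.png

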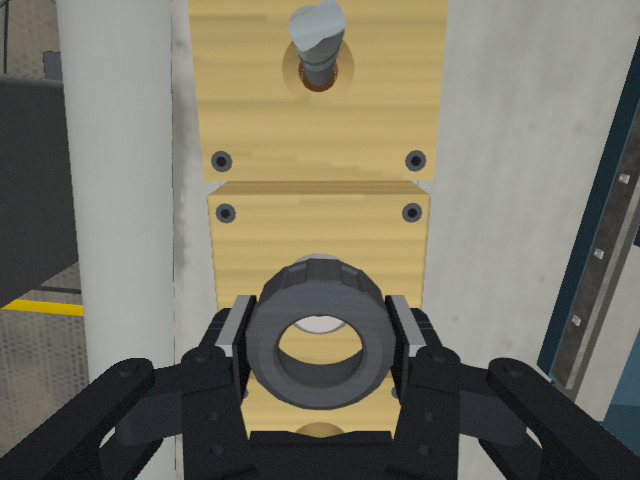

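View pics/sc11.png

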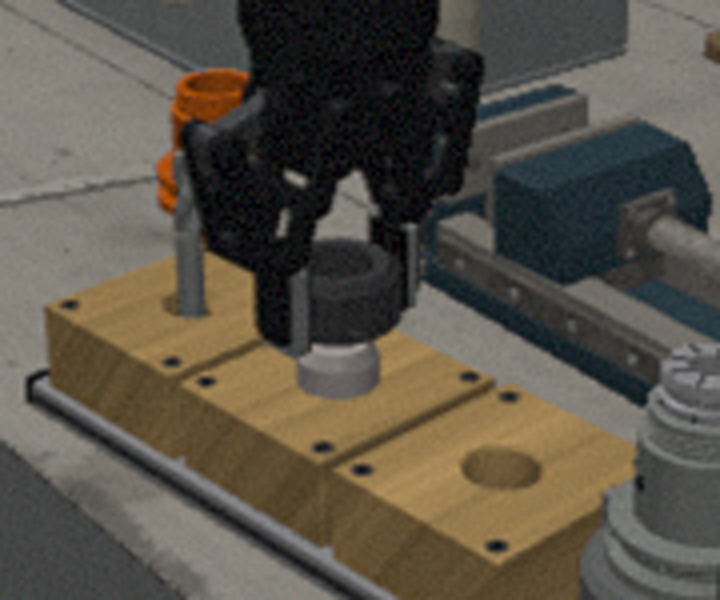

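```bash
python3 - <<'E'
from h import *
import pickle
o,s=pickle.load(open("pics/w11.pkl","rb"))
cv2.imwrite("pics/w11z.png",cv2.resize(s["image"][230:420,230:410,::-1],None,fx=3.1,fy=3.1,interpolation=2))
B=np.array([.4333,.0409]);u=np.array([-.1045,.9945])
for z,r in((.053,17),(.068,17),(.071,14)):
  print(z,[proj(s,[*(B+k*r*1e-3*u),z],o).round(1) for k in(-1,1)])
# nut rim candidates
for y in (.0395,.0409,.0425):
  c=np.array([.4333,y]);print(y,[proj(s,[*(c+k*.014*u),.1067],o).round(1)for k in(-1,1)],[proj(s,[*(c+k*.0255*u),.1067],o).round(1)for k in(-1,1)])
E
```

```text
0.053 [array([320.9, 317.1]), array([320.8, 249. ])]
0.068 [array([320.9, 334.3]), array([320.9, 261.2])]
0.071 [array([320.9, 331.9]), array([320.9, 270.8])]
0.0395 [array([320.6, 391.7]), array([320.5, 318.2])] [array([320.6, 419.2]), array([320.5, 285.1])]
0.0409 [array([321. , 388.3]), array([321. , 314.3])] [array([321., 416.]), array([320.9, 280.9])]
0.0425 [array([321.5, 384.3]), array([321.5, 309.8])] [array([321.5, 412.2]), array([321.5, 276.2])]
```

View pics/w11z.png

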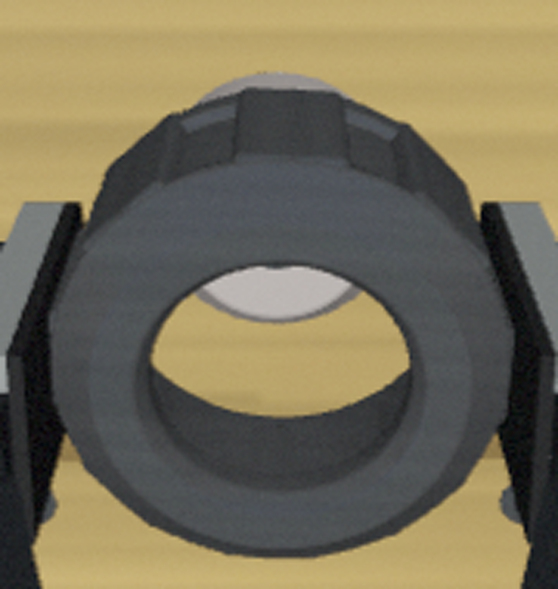

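Request:
{"op": "carry_out", "data": {"deltas": [0.5, 7, 0, 0, 0, 7, 0, 0, 0, 6, 0, 0, 0, 4, 0, 0, 0, 0, 0, 0]}}

```text
t: 18.55
eef_pos: [0.4326, 0.0383, 0.0761]
tool_rot: [0.525, -0.473, 0.474, -0.525]
contact_force: [-4.7, -1.1, 9.1]
opening: 0.0502
```

Request:
{"op": "carry_out", "data": {"deltas": [0, 1.5, 0, 0, 0, 1, 0, 0, 0, 0, 0, 0]}}

```text
t: 18.92
eef_pos: [0.4326, 0.0383, 0.0759]
tool_rot: [0.526, -0.473, 0.474, -0.524]
contact_force: [-14.1, -2.1, 52.1]
opening: 0.0499
```

Request:
{"op": "carry_out", "data": {"deltas": [0, -2.5, 0, 0, 0, 0, 0, 0]}}

```text
t: 19.18
eef_pos: [0.4331, 0.0383, 0.0761]
tool_rot: [-0.525, 0.473, -0.474, 0.525]
contact_force: [-2.0, 0.2, 12.8]
opening: 0.0502
```

Request:
{"op": "carry_out", "data": {"deltas": [0, 0, 0, 0, 0, 0, 0, 0, 0, 0, 0, 0, 0, 0, 0, 0], "hand": -0.2}}

```text
t: 19.68
eef_pos: [0.4331, 0.0383, 0.0758]
tool_rot: [-0.525, 0.474, -0.474, 0.525]
contact_force: [-1.5, 0.8, 5.8]
opening: 0.0513
```

```bash
python3 look.py w12;python3 - <<'E'
from workcell import robot
import cv2
ss=robot.snapshot("scene")
cv2.imwrite("pics/sc12.png",cv2.resize(ss["image"][170:320,220:400,::-1],None,fx=4,fy=4,interpolation=2))
E
```

```text
19.675 [0.4331 0.0383 0.0758] [[0.1029, 0.0003, 0.9947], [-0.9947, 0.0, 0.1029], [-0.0, -1.0, 0.0003]] 5.906990637620357 [-1.5  0.8  5.8] 0.05127110910741891
```

View pics/w12.png

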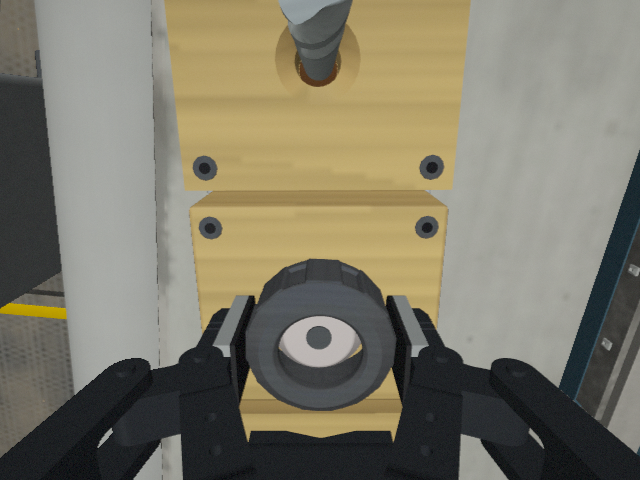

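View pics/sc12.png

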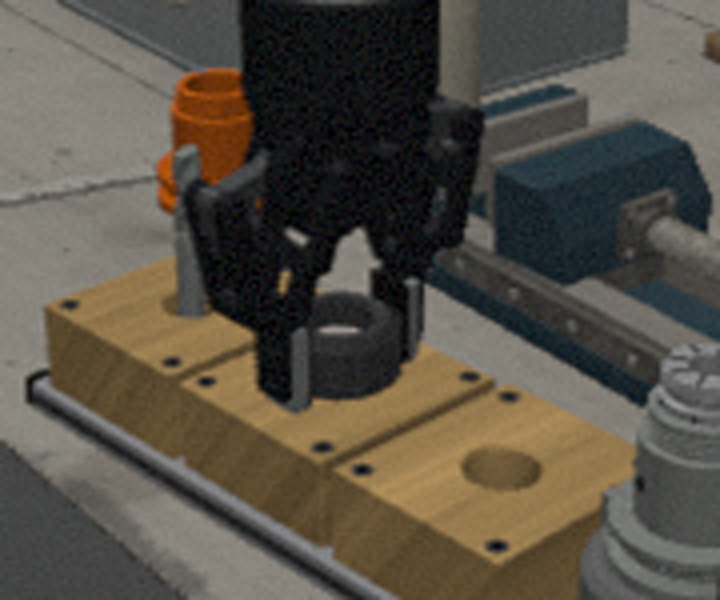

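Request:
{"op": "carry_out", "data": {"deltas": [0, 0, 0, 0, 0, 0, 0, 0, 0, 0, 0, 0, 0, 0, 0, 0, 0, 0, 0, 0], "hand": -1}}

```text
t: 20.4
eef_pos: [0.4328, 0.0382, 0.0758]
tool_rot: [0.525, -0.474, 0.474, -0.525]
contact_force: [-0.9, 0.1, -1.0]
opening: 0.0856
```

```bash
python3 look.py w13;python3 - <<'E'
from workcell import robot
import cv2
ss=robot.snapshot("scene")
cv2.imwrite("pics/sc13.png",cv2.resize(ss["image"][170:320,220:400,::-1],None,fx=4,fy=4,interpolation=2))
E
```

```text
20.4 [0.4328 0.0382 0.0758] [[0.1028, -0.0, 0.9947], [-0.9947, -0.0, 0.1028], [0.0, -1.0, -0.0]] 5.899255728572327 [-0.9  0.1 -1. ] 0.08561382853796727
```

View pics/w13.png

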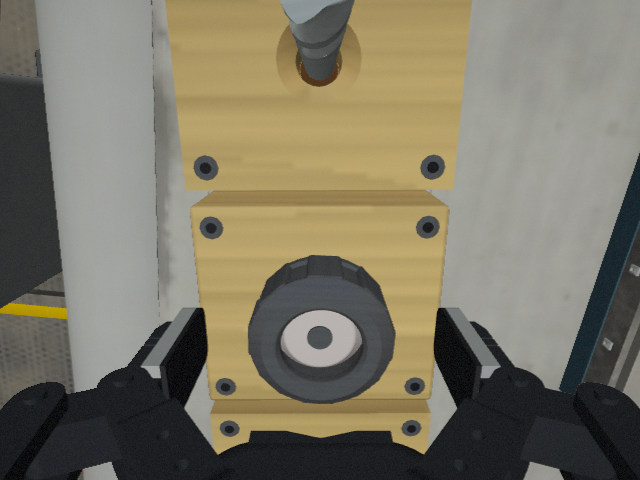

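View pics/sc13.png

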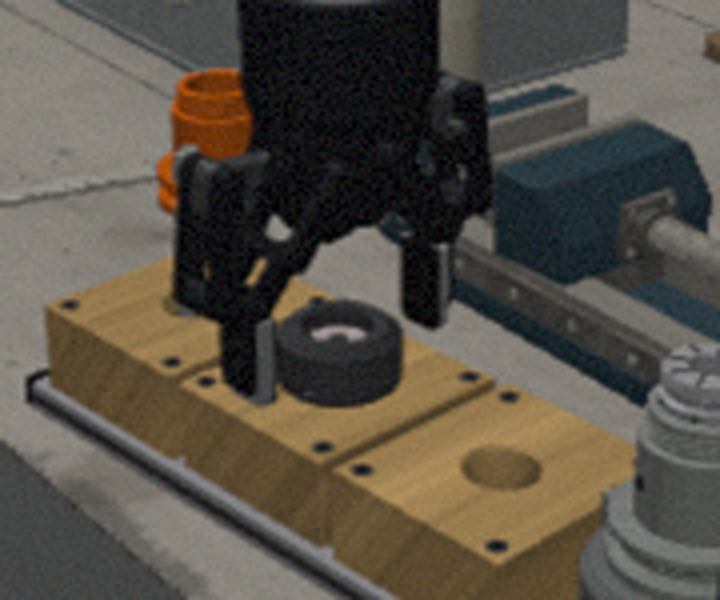

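Request:
{"op": "carry_out", "data": {"deltas": [0, -15, 0, 0, 0, -30, 0, 0, 0, -40, 0, 0, 0, -40, 0, 0, 20, 0, 0, 0, 40, 0, 0.5, 0, 40, 0, 0.4, 0, 40, 0, 0, 0, 30, 0, 0, 0, 12.3, 0, 0, 0, 0, 0, 0, 0, 0, 0, 0, 0]}}

```text
t: 22.0
eef_pos: [0.4524, -0.1415, 0.201]
tool_rot: [-0.525, 0.473, -0.473, 0.526]
contact_force: [0.2, 0.6, -0.2]
opening: 0.0853
```

```bash
python3 look.py w14; python3 - <<'E'
from h import *
import pickle
o,s=pickle.load(open("pics/w14.pkl","rb"))
print(proj(s,[.4525,-.1427,.134],o))
cv2.imwrite("pics/w14z.png",cv2.resize(s["image"][150:450,160:480,::-1],None,fx=2,fy=2,interpolation=2))
E
```

```text
22.0 [ 0.4524 -0.1415  0.201 ] [[0.1048, 0.0, 0.9945], [-0.9945, 0.0006, 0.1048], [-0.0006, -1.0, 0.0001]] 6.016021406002815 [ 0.2  0.6 -0.2] 0.085266986499562
[319.83254656 273.55920374]
```

View pics/w14z.png

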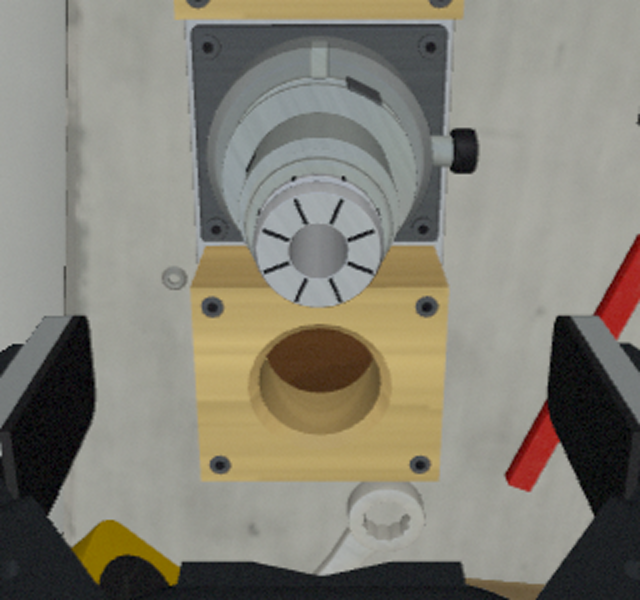

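Request:
{"op": "carry_out", "data": {"deltas": [0.8, 20, 0, 0, 0.7, 20, 0, 0, 0, 9, 0, 0, 0, 5, 0, 0, 0, 0, 0, 0]}}

```text
t: 22.68
eef_pos: [0.4527, -0.1443, 0.1469]
tool_rot: [-0.525, 0.473, -0.473, 0.525]
contact_force: [1.4, -0.4, 0.8]
opening: 0.0855
```

Request:
{"op": "carry_out", "data": {"deltas": [0, 0, 0, 0, 0, 0, 0, 0, 0, 0, 0, 0, 0, 0, 0, 0, 0, 0, 0, 0, 0, 0, 0, 0, 0, 0, 0, 0], "hand": 1}}

```text
t: 23.55
eef_pos: [0.4529, -0.1447, 0.1475]
tool_rot: [0.525, -0.473, 0.474, -0.525]
contact_force: [-1.3, 0.0, 7.8]
opening: 0.0321
```

```bash
python3 look.py w15;python3 - <<'E'
from workcell import robot
import cv2
ss=robot.snapshot("scene")
cv2.imwrite("pics/sc15.png",cv2.resize(ss["image"][220:370,330:490,::-1],None,fx=4,fy=4,interpolation=2))
E
```

```text
23.55 [ 0.4529 -0.1447  0.1475] [[0.1028, 0.0006, 0.9947], [-0.9947, -0.0006, 0.1028], [0.0007, -1.0, 0.0005]] 5.899296430464732 [-1.3  0.   7.8] 0.03212167165452121
```

View pics/w15.png

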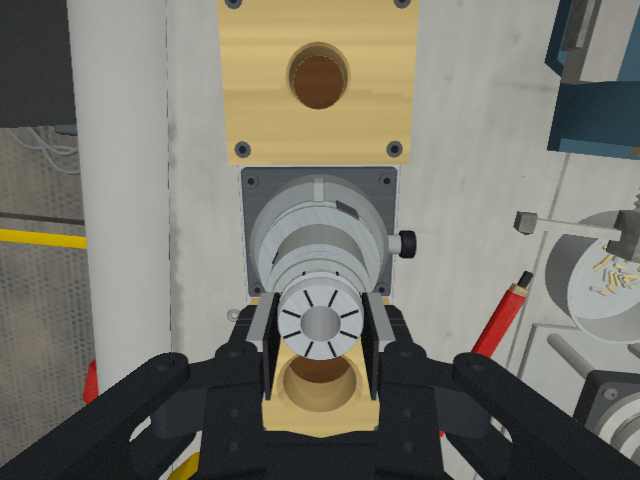

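View pics/sc15.png

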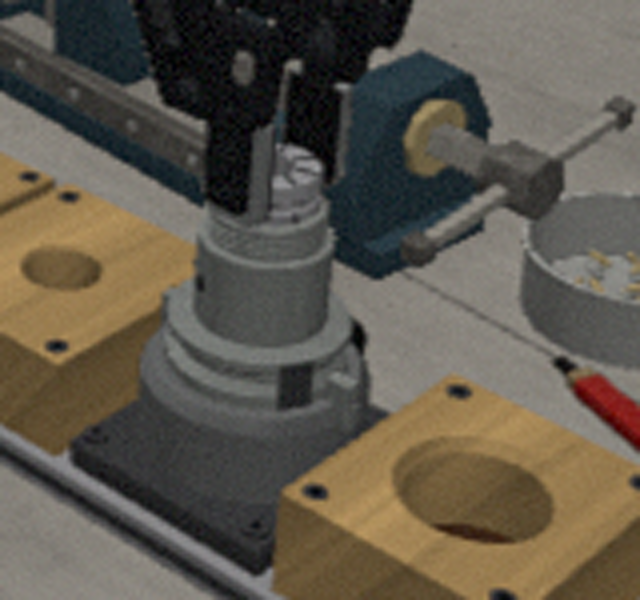

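Request:
{"op": "carry_out", "data": {"deltas": [0, -3, 0, 0, 0, -8, 0, 0, 0, -15, 0, 0, 0, -20, 0, 0, 0, -14, 0, 0, 0, 0, 0, 0]}}

```text
t: 24.4
eef_pos: [0.4533, -0.1448, 0.208]
tool_rot: [-0.525, 0.473, -0.475, 0.525]
contact_force: [-0.0, -0.0, -0.7]
opening: 0.0322
```

```bash
python3 look.py w16;python3 - <<'E'
from workcell import robot
import cv2
ss=robot.snapshot("scene")
cv2.imwrite("pics/sc16.png",cv2.resize(ss["image"][190:340,330:490,::-1],None,fx=4,fy=4,interpolation=2))
E
```

```text
24.4 [ 0.4533 -0.1448  0.208 ] [[0.1025, 0.0024, 0.9947], [-0.9947, -0.001, 0.1025], [0.0013, -1.0, 0.0023]] 5.885761825797516 [-0.  -0.  -0.7] 0.03219349382192884
```

View pics/w16.png

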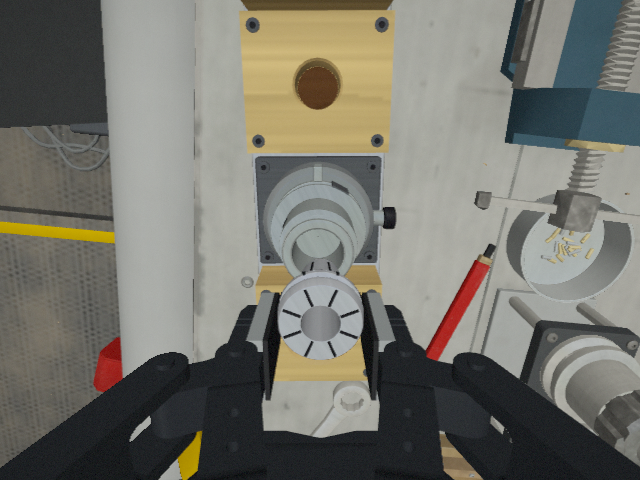

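View pics/sc16.png

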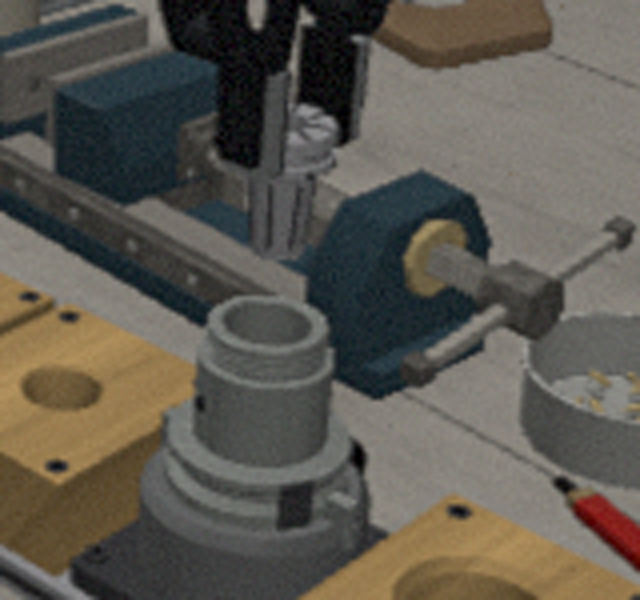

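```bash
python3 - <<'E'
from h import *
import pickle
o,s=pickle.load(open("pics/w16.pkl","rb"))
T=Ro.from_quat(o["tool_rot"]).as_matrix();z=.134+.208-.1475
p=plane(s,(320,323),z,o);print(p,T.T@(p-o["eef_pos"]),T.T@(np.array([.443,-.0506,z])-p)*1e3)
print(T.T@(np.array([.443,-.0506,z])-o["eef_pos"])*1e3)
E
```

```text
[ 0.45340136 -0.14356325  0.1945    ] [-0.00126193  0.01354876  0.00015643] [-93.53971119  -0.12165999  -0.81357572]
[-94.80164552  13.42709968  -0.65714546]
```

Request:
{"op": "carry_out", "data": {"deltas": [-15, 0, -0.4, 0, -30, 0, -0.4, 0, -30, 0, 0, 0, -13, 0, 0, 0, -5, 0, 0, 0, 0, 0, 0, 0, 0, 20, 0, 0, 0, 25, 0, 0, 0, 20, 0, 0, 0, 15, 0, 0, 0, 8, 0, 0, 0, 0, 0, 0]}}

```text
t: 26.0
eef_pos: [0.4421, -0.0523, 0.1186]
tool_rot: [0.525, -0.474, 0.474, -0.525]
contact_force: [0.8, 0.8, -1.0]
opening: 0.0325
```

```bash
python3 look.py w17; python3 - <<'E'
from h import *
import pickle
o,s=pickle.load(open("pics/w17.pkl","rb"))
print(proj(s,[.443,-.0506,.053],o))
print(proj(s,[.443,-.0506,.134+o["eef_pos"][2]-.1475],o))
cv2.imwrite("pics/w17z.png",cv2.resize(s["image"][150:400,200:440,::-1],None,fx=2.4,fy=2.4,interpolation=2))
from workcell import robot
ss=robot.snapshot("scene")
cv2.imwrite("pics/sc17.png",cv2.resize(ss["image"][220:350,280:430,::-1],None,fx=4,fy=4,interpolation=2))
E
```

```text
26.0 [ 0.4421 -0.0523  0.1186] [[0.1026, -0.0006, 0.9947], [-0.9947, 0.0, 0.1026], [-0.0001, -1.0, -0.0006]] 5.888806545133189 [ 0.8  0.8 -1. ] 0.03253821236268192
[321.97725858 269.46148061]
[322.31677677 322.30425274]
```

View pics/w17z.png

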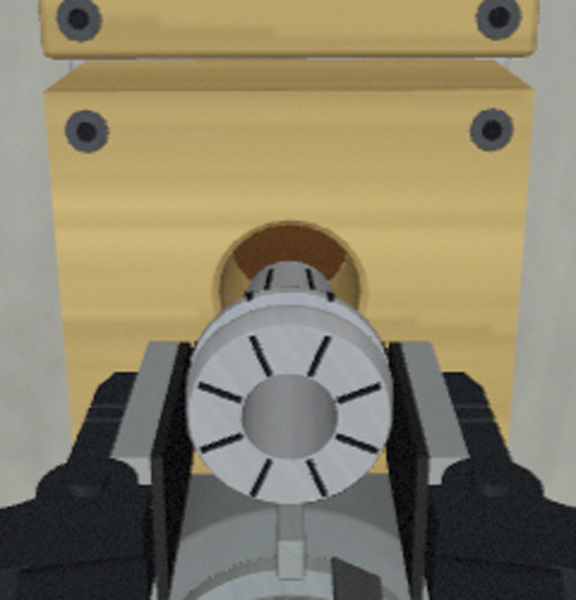

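View pics/sc17.png

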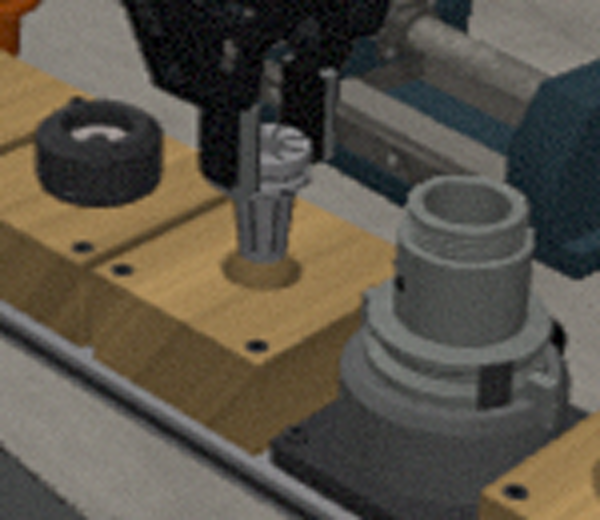

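Request:
{"op": "carry_out", "data": {"deltas": [0, 8, 0, 0, 0, 9, 0, 0, 0, 9, 0, 0, 0, 6, 0, 0, 0, 3, 0, 0, 0, 0, 0, 0]}}

```text
t: 26.85
eef_pos: [0.4421, -0.0521, 0.0836]
tool_rot: [0.525, -0.474, 0.473, -0.525]
contact_force: [0.1, -0.1, -0.7]
opening: 0.0325
```

Request:
{"op": "carry_out", "data": {"deltas": [0, 1, 0, 0, 0, 0.7, 0, 0, 0, 0, 0, 0]}}

```text
t: 27.22
eef_pos: [0.4422, -0.0521, 0.0821]
tool_rot: [-0.525, 0.474, -0.474, 0.525]
contact_force: [0.1, 1.0, -0.0]
opening: 0.0328
```

Request:
{"op": "carry_out", "data": {"deltas": [0, 1, 0, 0, 0, 0, 0, 0]}}

```text
t: 27.48
eef_pos: [0.4422, -0.0521, 0.081]
tool_rot: [0.525, -0.474, 0.474, -0.525]
contact_force: [-0.5, -0.3, -0.5]
opening: 0.0324
```

Request:
{"op": "carry_out", "data": {"deltas": [0, 0, 0, 0, 0, 0, 0, 0, 0, 0, 0, 0, 0, 0, 0, 0, 0, 0, 0, 0, 0, 0, 0, 0], "hand": -1}}

```text
t: 28.22
eef_pos: [0.4422, -0.0521, 0.0811]
tool_rot: [0.525, -0.474, 0.474, -0.525]
contact_force: [0.1, 0.2, -0.1]
opening: 0.0854
```

```bash
python3 look.py w18; python3 - <<'E'
import cv2
from workcell import robot
ss=robot.snapshot("scene")
cv2.imwrite("pics/sc18.png",cv2.resize(ss["image"][220:350,280:430,::-1],None,fx=4,fy=4,interpolation=2))
E
```

```text
28.225 [ 0.4422 -0.0521  0.0811] [[0.1029, -0.0001, 0.9947], [-0.9947, -0.0, 0.1029], [0.0, -1.0, -0.0001]] 5.904477842946797 [ 0.1  0.2 -0.1] 0.08542773626874509
```

View pics/w18.png

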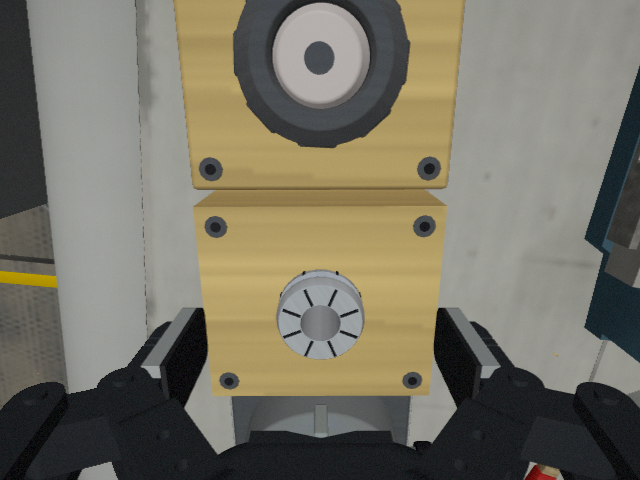

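View pics/sc18.png

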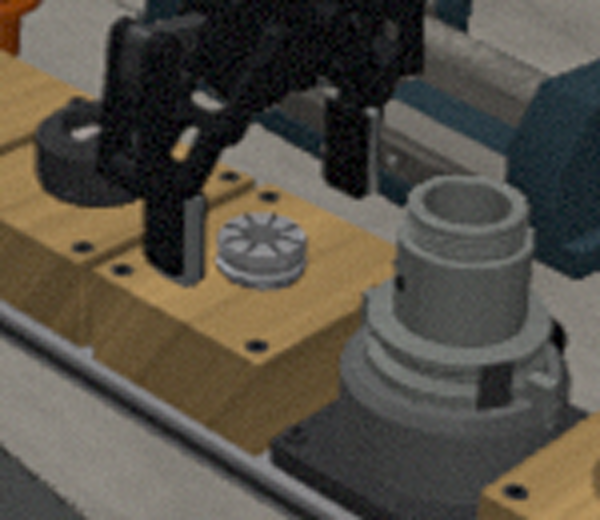

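Request:
{"op": "carry_out", "data": {"deltas": [0, -15, 0, 0, 0, -35, 0, 0, 0, -40, 0, 0, 0, -25, 0, 0, 20, 0, 0.4, 0, 35, 0, 0.4, 0, 25, 0, 0, 0, 12.5, 0, 0, 0, 0, 0, 0, 0, 0, 0, 0, 0]}}

```text
t: 29.58
eef_pos: [0.4525, -0.1428, 0.1963]
tool_rot: [-0.525, 0.473, -0.473, 0.526]
contact_force: [-0.5, 0.6, -0.1]
opening: 0.0856
```

```bash
python3 look.py w19; python3 - <<'E'
from h import *
import pickle
o,s=pickle.load(open("pics/w19.pkl","rb"))
print(proj(s,[.4525,-.1427,.120],o))
E
```

```text
29.575 [ 0.4525 -0.1428  0.1963] [[0.1044, 0.0, 0.9945], [-0.9945, 0.0005, 0.1044], [-0.0005, -1.0, 0.0001]] 5.994775817293444 [-0.5  0.6 -0.1] 0.08558589876401039
[319.93128992 264.42129105]
```

View pics/w19.png

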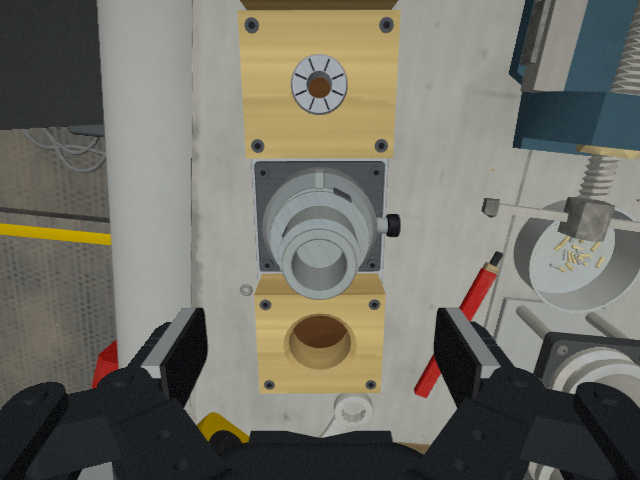

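Request:
{"op": "carry_out", "data": {"deltas": [0, 20, 0, 0, 0, 25, 0, 0, 0, 25, 0, 0, 0, 14, 0, 0, 0, 6, 0, 0, 0, 3, 0, 0, 0, 0, 0, 0]}}

```text
t: 30.5
eef_pos: [0.4528, -0.1441, 0.1035]
tool_rot: [-0.525, 0.473, -0.474, 0.525]
contact_force: [-0.2, -0.4, -0.2]
opening: 0.0852
```

Request:
{"op": "carry_out", "data": {"deltas": [0, 0, 0, 0, 0, 0, 0, 0, 0, 0, 0, 0, 0, 0, 0, 0, 0, 0, 0, 0, 0, 0, 0, 0, 0, 0, 0, 0], "hand": 1}}

```text
t: 31.38
eef_pos: [0.4528, -0.1442, 0.1038]
tool_rot: [0.525, -0.473, 0.474, -0.525]
contact_force: [-2.4, 1.0, 6.8]
opening: 0.0463
```

```bash
python3 look.py w20; python3 - <<'E'
import cv2
from workcell import robot
ss=robot.snapshot("scene")
cv2.imwrite("pics/sc20.png",cv2.resize(ss["image"][230:380,330:490,::-1],None,fx=4,fy=4,interpolation=2))
E
```

```text
31.375 [ 0.4528 -0.1442  0.1038] [[0.1029, 0.0006, 0.9947], [-0.9947, -0.0006, 0.1029], [0.0007, -1.0, 0.0005]] 5.903768070580331 [-2.4  1.   6.8] 0.04630846906835602
```

View pics/w20.png

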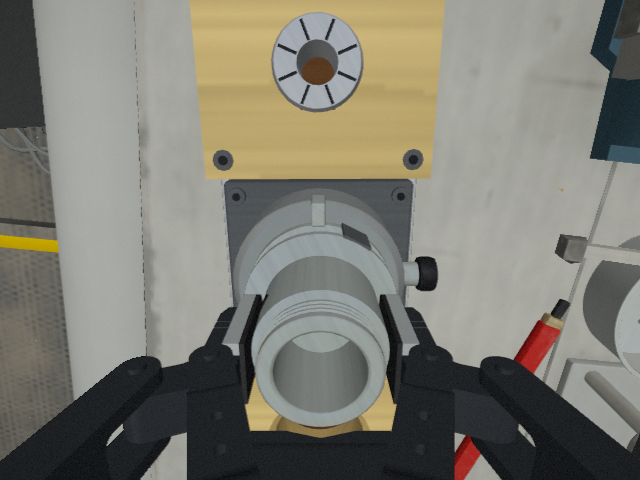

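View pics/sc20.png

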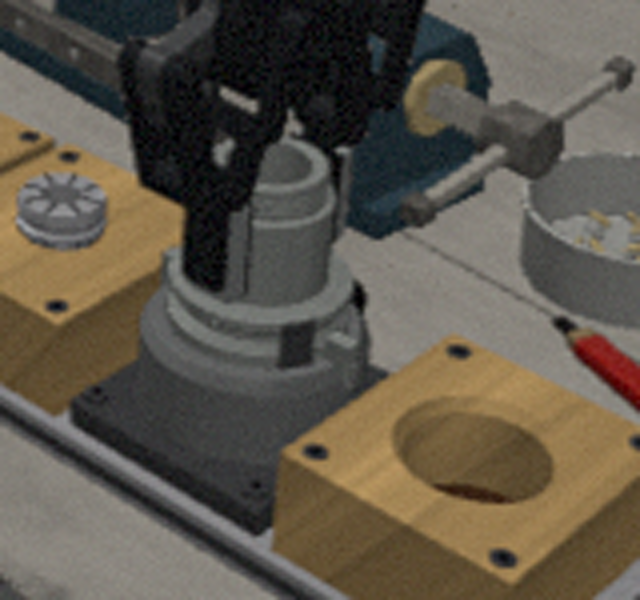

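Request:
{"op": "carry_out", "data": {"deltas": [0, -3, 0, 0, 0, -7, 0, 0, 0, -12, 0, 0, 0, -16, 0, 0, 0, -18, 0, 0, 0, -14, 0, 0, 0, 0, 0, 0, 0, 0, 0, 0]}}

```text
t: 32.48
eef_pos: [0.4521, -0.144, 0.1728]
tool_rot: [0.525, -0.474, 0.473, -0.525]
contact_force: [1.0, -0.2, -5.1]
opening: 0.0462
```

```bash
python3 look.py w21; python3 - <<'E'
from h import *
import pickle
o,s=pickle.load(open("pics/w21.pkl","rb"))
from workcell import robot
ss=robot.snapshot("scene")
cv2.imwrite("pics/sc21.png",cv2.resize(ss["image"][200:370,310:490,::-1],None,fx=3.5,fy=3.5,interpolation=2))
T=Ro.from_quat(o["tool_rot"]).as_matrix()
print(T.T@(np.array([.4623,-.2339,0])-o["eef_pos"])*1e3,[T.T@(plane(s,(u,v),.120+o["eef_pos"][2]-.1038,o)-o["eef_pos"])*1e3 for u,v in((320,368),)])
E
```

```text
32.475 [ 0.4521 -0.144   0.1728] [[0.1028, -0.0007, 0.9947], [-0.9947, 0.0, 0.1028], [-0.0001, -1.0, -0.0006]] 5.89818887602639 [ 1.  -0.2 -5.1] 0.04624983459377267
[ 90.44315969 172.8026855    1.00131308] [array([ -3.05004216, -16.19986772,   0.2082867 ])]
```

View pics/w21.png

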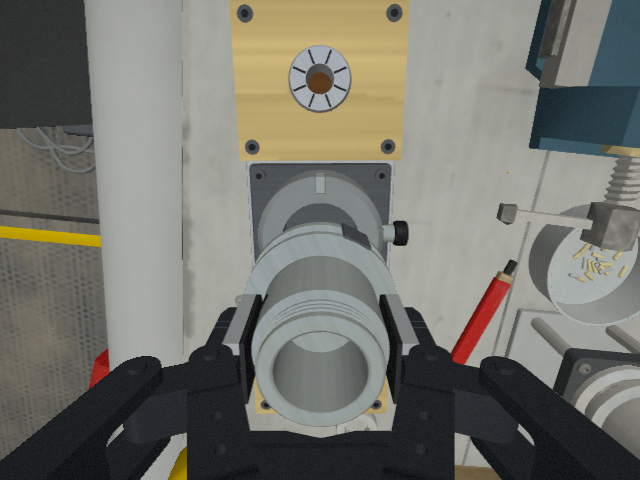

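View pics/sc21.png

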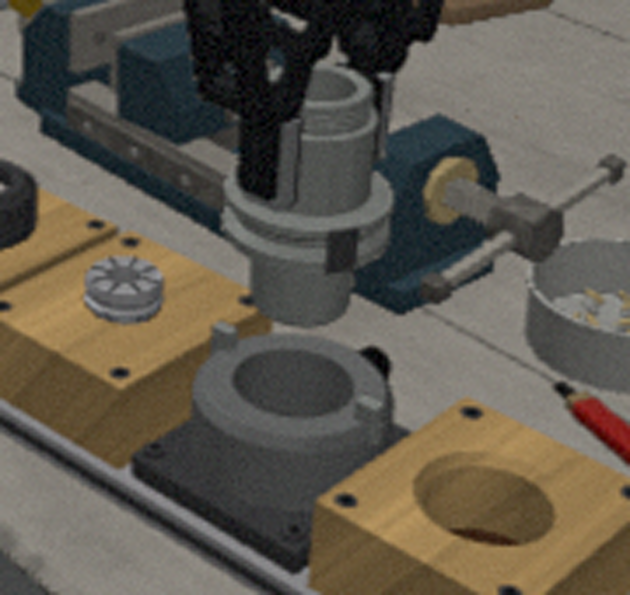

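Request:
{"op": "carry_out", "data": {"deltas": [15, 0, 0.5, 0, 25, 0, 0, 0, 25, 0, 0, 0, 17, 0, 0, 0, 10.2, 0, 0, 0, 0, 0, 0, 0, 0, 10, 0, 0, 0, 15, 0, 0, 0, 8, 0, 0, 0, 0, 0, 0, 0, 0, 0, 0]}}

```text
t: 33.95
eef_pos: [0.4628, -0.2356, 0.1402]
tool_rot: [-0.525, 0.473, -0.474, 0.525]
contact_force: [-0.1, 0.4, -5.0]
opening: 0.0462
```

```bash
python3 look.py w22; python3 - <<'E'
from h import *
import pickle
o,s=pickle.load(open("pics/w22.pkl","rb"))
from workcell import robot
ss=robot.snapshot("scene")
cv2.imwrite("pics/sc22.png",cv2.resize(ss["image"][220:400,340:520,::-1],None,fx=3.3,fy=3.3,interpolation=2))
zf=o["eef_pos"][2]-.1038+.026
D=np.array([.4623,-.2339]);a=np.array([.9945,.1045]);b=np.array([-.1045,.9945])
f=lambda p:((p-[340,220])*3.3).round(0)
for r,z in((.024,.047),(.028,.053),(.0185,zf),(.0315,zf+.032),(.0315,zf+.05),(.02,zf+.094)):
  P=[proj(ss,[*(D+r*(np.cos(t)*a+np.sin(t)*b)),z]) for t in np.linspace(0,6.283,60)];P=np.array(P)
  print(r,z,"scene L,R,T,B",f(P)[:,0].min(),f(P)[:,0].max(),f(P)[:,1].min(),f(P)[:,1].max())
E
```

```text
33.95 [ 0.4628 -0.2356  0.1402] [[0.103, 0.0003, 0.9947], [-0.9947, -0.0001, 0.103], [0.0001, -1.0, 0.0003]] 5.914664431708295 [-0.1  0.4 -5. ] 0.0462307752240341
0.024 0.047 scene L,R,T,B 296.0 421.0 376.0 453.0
0.028 0.053 scene L,R,T,B 287.0 434.0 358.0 448.0
0.0185 0.06241278962001154 scene L,R,T,B 314.0 412.0 353.0 411.0
0.0315 0.09441278962001154 scene L,R,T,B 288.0 458.0 267.0 363.0
0.0315 0.11241278962001154 scene L,R,T,B 293.0 465.0 228.0 322.0
0.02 0.15641278962001154 scene L,R,T,B 336.0 449.0 144.0 200.0
```

View pics/w22.png

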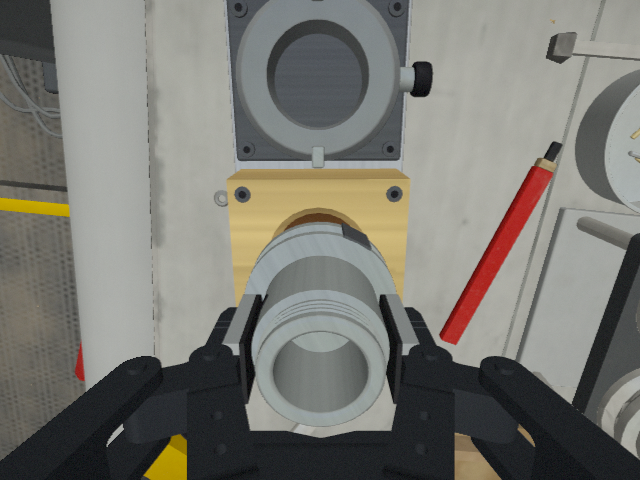

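View pics/sc22.png

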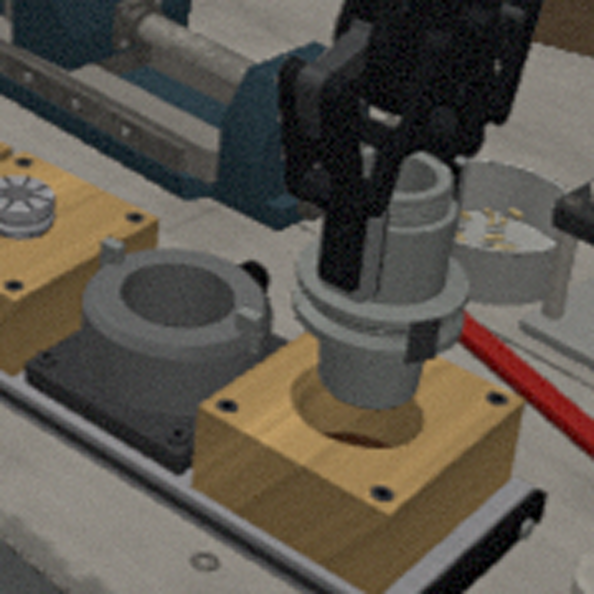

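Request:
{"op": "carry_out", "data": {"deltas": [-1, 0, -0.8, 0, 0, 8, 0, 0, 0, 10, 0, 0, 0, 9, 0, 0, 0, 7, 0, 0, 0, 4, 0, 0, 0, 0, 0, 0]}}

```text
t: 34.92
eef_pos: [0.4615, -0.2347, 0.1018]
tool_rot: [0.525, -0.474, 0.473, -0.525]
contact_force: [-0.2, 0.0, -4.7]
opening: 0.0462
```

Request:
{"op": "carry_out", "data": {"deltas": [0, 1, 0, 0, 0, 0.7, 0, 0, 0, 0, 0, 0]}}

```text
t: 35.3
eef_pos: [0.4616, -0.2348, 0.1005]
tool_rot: [0.525, -0.474, 0.474, -0.525]
contact_force: [0.2, -0.6, -4.2]
opening: 0.0462
```

Request:
{"op": "carry_out", "data": {"deltas": [0, 1, 0, 0, 0, 0, 0, 0]}}

```text
t: 35.55
eef_pos: [0.4616, -0.2347, 0.0993]
tool_rot: [0.525, -0.474, 0.474, -0.525]
contact_force: [0.3, -0.0, -4.6]
opening: 0.0459
```

Seat expected at TCP ≈ 0.0988.

Request:
{"op": "carry_out", "data": {"deltas": [0, 0.7, 0, 0, 0, 0, 0, 0]}}

```text
t: 35.8
eef_pos: [0.4616, -0.2348, 0.099]
tool_rot: [0.525, -0.474, 0.474, -0.525]
contact_force: [-0.9, 0.5, 1.4]
opening: 0.0463
```

Request:
{"op": "carry_out", "data": {"deltas": [0, 0, 0, 0, 0, 0, 0, 0, 0, 0, 0, 0, 0, 0, 0, 0, 0, 0, 0, 0, 0, 0, 0, 0], "hand": -1}}

```text
t: 36.55
eef_pos: [0.4616, -0.2348, 0.0987]
tool_rot: [-0.525, 0.474, -0.474, 0.525]
contact_force: [-0.5, -0.1, -0.5]
opening: 0.0856
```

Request:
{"op": "carry_out", "data": {"deltas": [0, -15, 0, 0, 0, -30, 0, 0, 0, -40, 0, 0, 0, -30, 0, 0, 0, 0, 0, 0]}}

```text
t: 37.17
eef_pos: [0.4632, -0.2354, 0.2169]
tool_rot: [-0.525, 0.472, -0.476, 0.526]
contact_force: [-0.4, -0.4, -0.2]
opening: 0.0853
```

```bash
python3 look.py w23; python3 - <<'E'
from h import *
from workcell import robot
ss=robot.snapshot("scene");st=robot.snapshot("top")
cv2.imwrite("pics/sc23.png",cv2.resize(ss["image"][180:420,220:520,::-1],None,fx=2.6,fy=2.5,interpolation=2))
cv2.imwrite("pics/tp23.png",cv2.resize(st["image"][195:305,225:495,::-1],None,fx=2.9,fy=2.9,interpolation=2))
E
```

```text
37.175 [ 0.4632 -0.2354  0.2169] [[0.1028, 0.0049, 0.9947], [-0.9947, -0.0028, 0.1028], [0.0033, -1.0, 0.0046]] 5.899055605196359 [-0.4 -0.4 -0.2] 0.08530283271757257
```

View pics/w23.png

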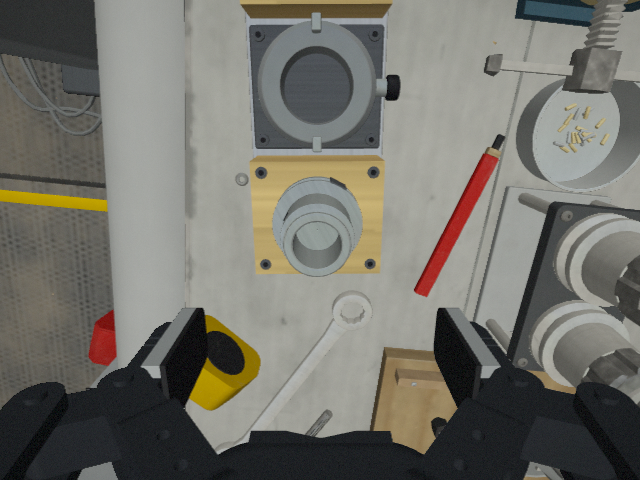

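View pics/sc23.png

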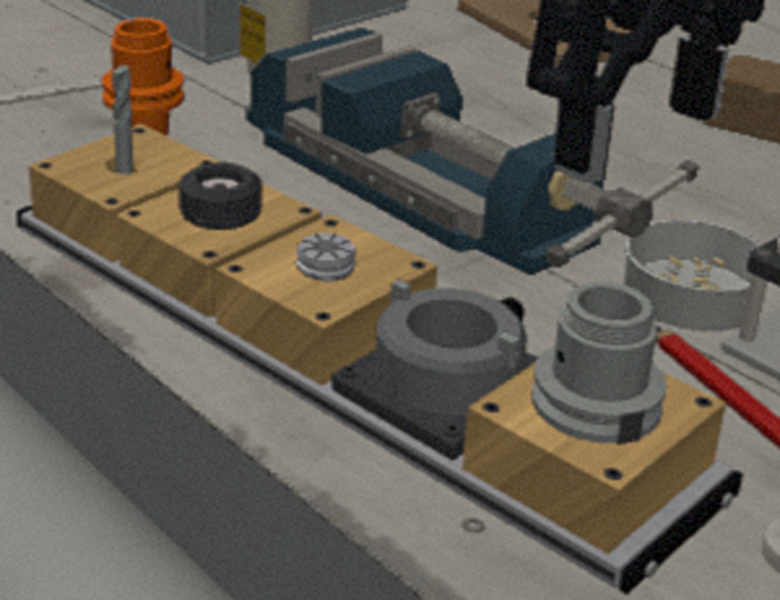

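View pics/tp23.png

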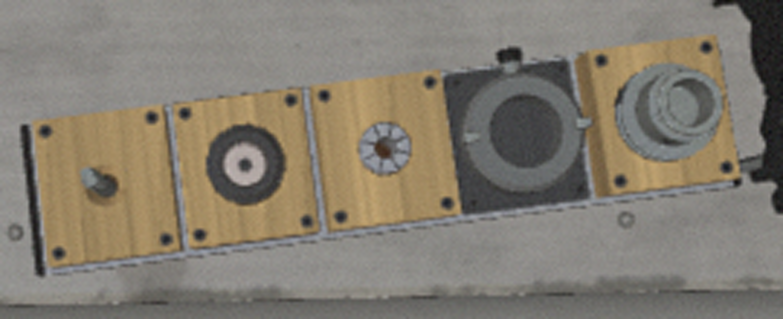

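```bash
python3 - <<'E'
from h import *
from workcell import robot
st=robot.snapshot("top");ss=robot.snapshot("scene")
C=dict(A=[.4236,.1326],B=[.4333,.0409],C=[.443,-.0506],D=[.4623,-.2339])
T=dict(A=(88,179),B=(245,164),C=(385,149),D=(683,103));S=dict(A=(122,70),B=(223,180),C=(327,242),D=(610,303));Z=dict(A=.124,B=.079,C=.067,D=.115)
for k in "ABCD":
    t=(T[k][0]/2.9+225,T[k][1]/2.9+195);q=(S[k][0]/2.6+220,S[k][1]/2.5+180)
    X,r=tri([ray(st,t),ray(ss,q)]);print(k,X.round(4),round(r[0]*1e3,1),"dxy mm",((X[:2]-C[k])*1e3).round(1),"dz",round((X[2]-Z[k])*1e3,1),"top-plane",((plane(st,t,Z[k])[:2]-C[k])*1e3).round(1))
print(robot.get_obs()["qvel"].round(3))
E
```

```text
A [0.4227 0.133  0.1235] 1.7 dxy mm [-0.9  0.4] dz -0.5 top-plane [-2.4  1.2]
B [0.4336 0.0393 0.0764] 1.8 dxy mm [ 0.3 -1.6] dz -2.6 top-plane [-1.4 -0.7]
C [ 0.4415 -0.0505  0.07  ] 1.6 dxy mm [-1.5  0.1] dz 3.0 top-plane [-2.4  0.8]
D [ 0.4623 -0.2309  0.1125] 2.5 dxy mm [-0.  3.] dz -2.5 top-plane [-2.1  5.6]
[-0.002  0.004 -0.001 -0.002 -0.001  0.    -0.   ]
```

```bash
python3 - <<'E'
from h import *
import pickle
o,s=pickle.load(open("pics/w23.pkl","rb"))
print(proj(s,[.4623,-.2339,.115],o),proj(s,[.4623,-.2339,.071],o))
# same-image block centre from screws
sc=[plane(s,p,.053,o) for p in((260,172),(374,172),(265,265),(370,265))];c=np.mean(sc,0)
for dy in(0,.003,-.003):
  f=[np.array([proj(s,[c[0]+r*np.cos(t),c[1]+dy+r*np.sin(t),z],o) for t in np.linspace(0,6.28,80)]) for r,z in((.02,.115),(.0315,.071))]
  print(c,dy,[(P.min(0).round(0),P.max(0).round(0)) for P in f])
cv2.imwrite("pics/w23z.png",cv2.resize(s["image"][140:300,230:410,::-1],None,fx=4,fy=3.7,interpolation=2))
E
```

```text
[317.88879635 245.51809712] [318.03177521 224.88112104]
[ 0.46187835 -0.23555748  0.053     ] 0 [(array([283., 215.]), array([351., 279.])), (array([272., 182.]), array([362., 269.]))]
[ 0.46187835 -0.23555748  0.053     ] 0.003 [(array([284., 210.]), array([351., 275.])), (array([272., 178.]), array([363., 265.]))]
[ 0.46187835 -0.23555748  0.053     ] -0.003 [(array([283., 220.]), array([350., 284.])), (array([272., 187.]), array([362., 273.]))]
```

View pics/w23z.png

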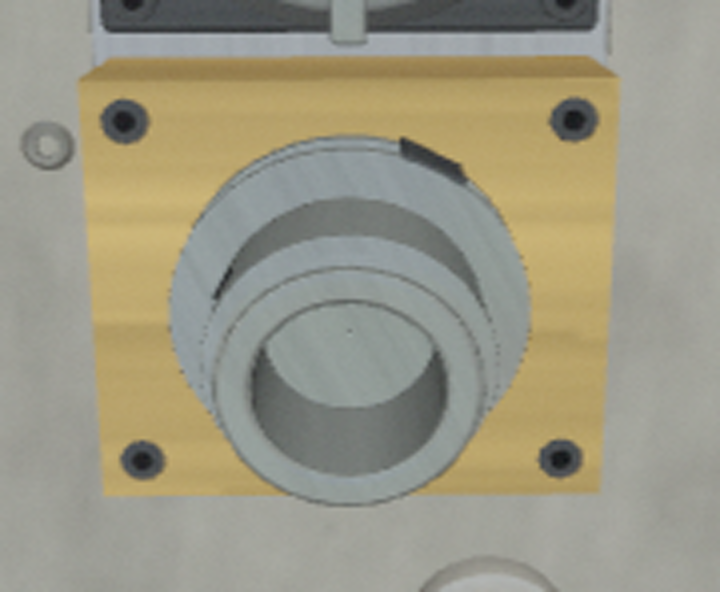

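```bash
python3 - <<'E'
from workcell import robot
print(robot.get_obs()["t"]);print(robot.hand_in())
E
```

```text
37.425
the job is handed in; nothing more can be done
None
```

I moved all four parts in order (cutter, nut, collet, holder) into their blocks, let them go, and handed the job in at t = 37.4 s. The gripper was up at 0.22 m by then, open and touching nothing.

**Last checks:** The final pictures show all four parts standing upright and home.
- **Cutter:** it touched the bottom of its hole before release. In the final two-view check its tip was about 1 mm off the block's centre and 0.5 mm off its seated height.
- **Nut:** the fingertips met the block about 4 mm before the nut was home, with the wrist force briefly reaching about 54 N. I released it there and it dropped those last few millimetres over the spigot. I measured it only before release, about 1 mm off centre. The final check there hit the spigot top (1.6 mm), so it does not confirm the nut.
- **Collet:** about 1.5 mm off centre, with its head on the block. The measured height was 3 mm high, against the 4 mm limit, but the pictures show it flat.
- **Holder:** the wrist force showed it taking up on the block before release.

**One disagreement:** a single top-camera ray put the holder 5.6 mm off centre, and the top and scene views together gave 3 mm. Comparing it with its own block's screws in the wrist picture gave about 1.7 mm. I trusted that last figure, because the shank fits the hole too closely to sit flat much farther off.

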